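# Load a transformer into a test bay behind a gate that may be locked

## Task

Load the small transformer from the blue parts tray into the covered bay at the far end of the roller trough. First slide the orange gate fully open by its black post: nobody knows whether it is locked, so try it, and if it stops short turn the round knob a quarter turn and try again. Then set the transformer upright on the rollers with its coil ends pointing along the trough, push it along the rollers until it is fully home against the far end of the bay, and leave it there untouched; do not shift or tip the jars, the loupe or the black case.

Things in the scene. Friction and masses are not known exactly. Their poses are not given: they have to be found in the camera images.
- station: fixed test station; origin on the bench under the middle of its roller lane; x runs along the lane from the near end to the bay, y to the left, z up. Free rollers 12 mm thick, 14 mm apart, tops at z = 28 mm, between walls 51 mm apart inside, 5 mm thick, up to z = 66 mm. Open trough from the end plate (x = -105 mm) to the gate (x = 40 mm), then the bay. Base 72 mm wide, 8 mm high
- bay_roof (a point): middle of the blue bay roof's upper face; station axes. The roof covers station x = 62 to 111 mm, underside 78 mm and top 83 mm above the bench (screw heads 1.5 mm more). Under it the bay, walled like the trough, ends at a black rubber buffer at station x = 104 mm
- lock_case (a point): middle of the blue top of the grey lock case right of the bay, 48 mm above the bench; station axes; the case covers station x = 65 to 115, y = -70 to -184 mm
- bay_home (a point): point at roller-top height on the lane's middle where the transformer's origin lies when its coil end touches the buffer; station axes
- trough_middle (a point): point at roller-top height in the middle of the 145 mm long open trough; station axes
- gate (a joint): travel in m of the orange gate, a 4 mm plate across the lane at station x = 40 to 44 mm, 29 to 63 mm above the bench: 0 shut, as at the start, 0.058 fully open. It slides to the station's -y (right) with about 1.5 N of friction. If locked it stops dead after about 11 mm; the lock works out of sight in its case
- gate_handle (a point): on the gate's black upright post (14 mm across, from 39 to 94 mm above the bench), 12 mm under its top; moves with the gate; 37 mm clear of the lane's wall when shut; the gate's arm (39 mm high) lies under it. The post can be pushed sideways or pinched
- lock_knob (a point): on the axis of the round black knob at mid height; fixed, does not turn. Knob 30 mm across, 51 to 75 mm above the bench, axis vertical, no mark, no stop, turns either way against 0.15 N m. It holds the gate within 34 degrees of two opposite positions, else the gate is free: from any locked position 75 to 105 degrees either way frees it; turning a free one may lock it. Only needed if the gate stops short
- tray: fixed blue open tray 128 x 126 x 42 mm, walls and floor 4 mm thick; origin under its middle; a wall across its middle (x = 0) makes two cells 58 mm along x and 118 mm along y
- cell_floor (a point): middle of the floor of the cell on the tray's -x side, where the transformer stands; tray axes
- transformer: small mains transformer, about 0.16 kg; origin at the centre of its underside. Core 34 (x) x 42 (y) x 36 (z) mm; the yellow coil sticks out at both x ends: 52 mm over all, 26 mm wide, 8 to 29 mm up. In the cell the coil ends stand a few mm from the walls, so only the core's y faces (42 mm) can be gripped; between the trough walls only the coil ends (52 mm)
- vice_top (a point): above the middle of the small blue machine vice that stands fixed on the bench, 50 mm high; it and its bar keep within 85 mm of this point along world x and 40 mm along world y
- black_case: black plastic case 52 x 80 x 36 mm in the tray's other cell; origin at the centre of its underside; to be left alone
- paste_jar: yellow-lidded jar, 34 mm across and 43 mm high; origin at the centre of its underside; to be left alone
- loupe: black eyepiece loupe, a round cup 35 mm across and 30 mm high; origin at the centre of its underside; to be left alone
- cream_pot: black-lidded pot, 50 mm across and 63 mm high, beside the station; origin at the centre of its underside; to be left alone
Not all that is in view belongs to the job. Leave any pink or red look-alike of the transformer alone.

How it is judged:
By the outcome, as a careful person would: the job done as asked, in the order asked, and still so for the second after the job is handed in, with the robot touching nothing.
It also fails if it takes over 72 s, if anything falls off the work surface, if the arm or the gripper's body presses on something with over 40 N, if the wrist force passes 120 N, or if a joint passes its speed limit or range.

## Robot

A 7-joint arm with a two-finger parallel gripper is mounted at the origin on a cart in front of the work surface, level with it; the furniture and walls round the work are solid. World frame = base frame: x ahead of the robot, y to its left, z up, the work surface at z = 0. Lengths are in mm, angles in rad, forces in N, time in s.
With the tool pointing down it reaches from about 400 to 925 mm from the base axis. Payload 4.1 kg.
Tool frame: the origin (TCP) lies at the very end of the fingers, on their centre line; the grasp point (between the pads) lies tcp_to_grasp behind it (tcp_to_grasp is the distance from the TCP to the grasp point, in mm); z points along the fingers, y is the direction in which the jaws open and shut (so a half turn about z gives the same grasp; the last joint's range is limited). The gripper opens to 85 mm and grips with 20 to 120 N. Pads are 22 mm wide; open, the fingers measure 114 mm over their backs; the gripper's body (76 mm by 85 mm) begins 54 mm behind the grasp point. The pads swing forward as they close: fully open they stand 13 mm farther back than shut.
Start: joints at [-1.242, 0.398, 0.045, 1.537, -0.019, 1.207, -0.051], TCP at [269.649, 591.467, 231.347] pointing down, gripper open.
Joint ranges: [-2.82, 2.82], [-0.49, 2.23], [-1.37, 1.46], [0, 2.46], [-1.36, 4.5], [0.23, 2], [-2.94, 2.94]. Speed limits (rad/s): [2.57, 2.57, 3.14, 3.14, 3.14, 3.14, 3.14].

## Interface

Orientations are given as a rotation vector (axis times angle).
In Python, from plant import * gives the robot as it stands.
- The arm moves only by the tool send_rows, never from a script. Its argument "moves" is a list of rows, each an object with "gripper": the opening, from 0 (shut) to 1 (fully open); "translation": the shift along the tool's x, y, z in m, a list of three; "twist": the turn, a rotation vector about the tool's x, y, z in rad, a list of three. A call has 1 to 10 rows; each row is the pose to reach, as a shift and turn from the pose measured when the call began, along the tool's axes at that moment; what a row does not reach only later rows make up. A row lasts 1/8 s, in which the tool goes at most 62.5 mm and 10.7 degrees, less where a joint would pass 70% of its speed; a pose out of reach is approached as far as the arm can. A call with a gripper value outside its range is refused whole. The fingers move at their own pace and stop on an object; the grip force is fixed at half the most. Time passes only in rows, so rows that repeat a pose let the fingers close. It gives the time, the measured TCP pose, the force and the opening at its end, in the units of the state.
- state(): the state, without advancing time (a new reading comes with each control period).
- camera(name): name is "scene" or "top"; returns a dict with "frame" (384x512x3 uint8, red, green, blue), "fx", "fy", "cx", "cy" (pixels), "k1" (the pictures are not rectified: a ray, as slopes to the right and down, at radius r is drawn at 1 + k1 r^2 times it, then the intrinsics apply), "extrinsics" (4x4, takes a point from world to camera coordinates). Camera axes: x right, y down, z forward; pixel columns grow to the right and rows downward; lengths in mm; the calibration is good to about 2 mm. A picture is of the moment at which its call begins. There is no depth.
- hand_in(): hands the job in, once; it reports no verdict.
The state is a dict: "clock": time; "q": joint angles; "dq": joint speeds; "joint_efforts": joint torques, N m; "tcp_pos": TCP position; "tool_rot": TCP orientation; "contact_force": force on the tool from outside, world axes, zero at the start; "ft_torque": the same for the moment, N m; "width": opening from 0.0 (shut) to 1.0 (fully open).
Only numpy, scipy, OpenCV 4.12 (cv2) and the standard library are available. Lean on these libraries where they do the work, as an engineer would, in place of code of your own. Each camera call takes 0.05 s, during which the arm holds its last target.

## Working session

There is one attempt and no reset: what is moved stays moved. The work goes in short steps, Python scripts to look and compute and a tool call to move; the robot and the scene stay as the last step left them, time stands still between calls to the robot, and variables do not carry over. Pictures are saved under pics/ and viewed, and the job is handed in when it is done.

Besides the shell and the picture viewer there is one more tool, called after "Emit:" as name(argument=value, ...), one argument or row to a line, values as JSON. send_rows: Moves the arm, as the interface text tells. Its arguments: {"type":"object","properties":{"moves":{"type":"array","items":{"type":"object","properties":{"gripper":{"type":"number"},"translation":{"type":"array","items":{"type":"number"}},"twist":{"type":"array","items":{"type":"number"}}}}}},"required":["moves"]}

```bash
ls; mkdir -p pics
python3 - <<'E'
from plant import *
import cv2, numpy as np
s=state(); print(s)
for n in ("scene","top"):
    c=camera(n); cv2.imwrite(f"pics/{n}0.png",cv2.resize(c["frame"][:,:,::-1],None,fx=1.5,fy=1.5,interpolation=cv2.INTER_CUBIC)); print(n,c["fx"],c["fy"],c["cx"],c["cy"],c["k1"],c["extrinsics"])
E
```

```text
pics
{'clock': 0.0, 'q': array([-1.24199884,  0.39916645,  0.0450229 ,  1.53785735, -0.01872665,
        1.20689678, -0.05068255]), 'dq': array([ 0.00053036,  0.00038583, -0.00073773, -0.00097677,  0.00064438,
        0.00176496, -0.00062805]), 'joint_efforts': array([-7.08962489e-04, -4.75131047e+01,  1.36428002e+00, -2.54220521e+01,
        1.14038133e-02,  9.60932288e-03,  1.24661727e-05]), 'tcp_pos': array([269.37170434, 590.87227362, 230.28981478]), 'tool_rot': array([-6.66605070e-01, -3.06974315e+00,  2.95591644e-03]), 'contact_force': array([-0.74308989,  0.21949535, -0.56362086]), 'ft_torque': array([ 0.00243157,  0.03573707, -0.04272442]), 'width': 0.998451347976242}
scene 365.1748070031739 365.1748070031739 254.3703677455361 196.94854353674157 -0.07545586086469906 [[ 7.07010734e-01 -7.07186216e-01 -4.84547495e-03 -3.81529785e+02]
 [-5.54565369e-01 -5.50149971e-01 -6.24333454e-01  3.53933976e+02]
 [ 4.38854274e-01  4.44097586e-01 -7.81142919e-01  7.30431888e+02]
 [ 0.00000000e+00  0.00000000e+00  0.00000000e+00  1.00000000e+00]]
top 464.0775884803786 464.0775884803786 243.47121248607516 193.9259097858956 -0.05522141474669665 [[-2.77234545e-02 -9.99610500e-01 -3.20301346e-03  4.04229291e+01]
 [-9.91012268e-01  2.79041970e-02 -1.30828285e-01  5.46033538e+02]
 [ 1.30866704e-01 -4.52786359e-04 -9.91399869e-01  1.27112335e+03]
 [ 0.00000000e+00  0.00000000e+00  0.00000000e+00  1.00000000e+00]]
```

View pics/scene0.png

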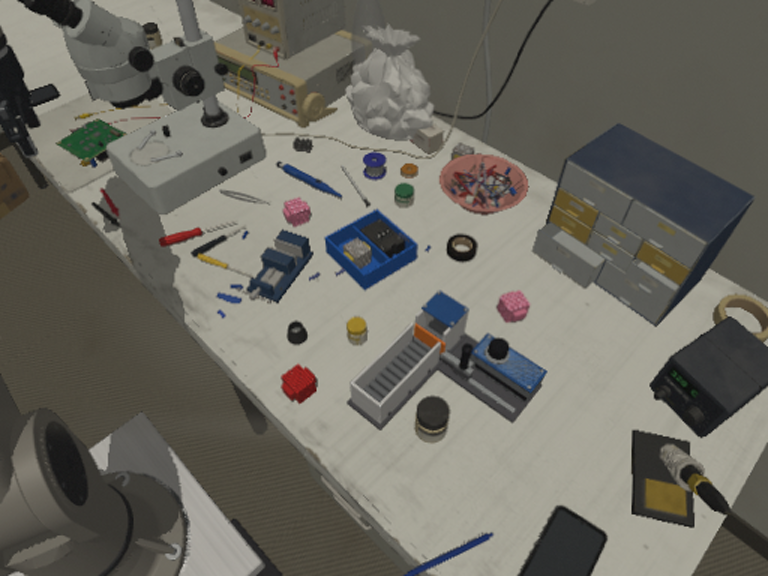

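View pics/top0.png

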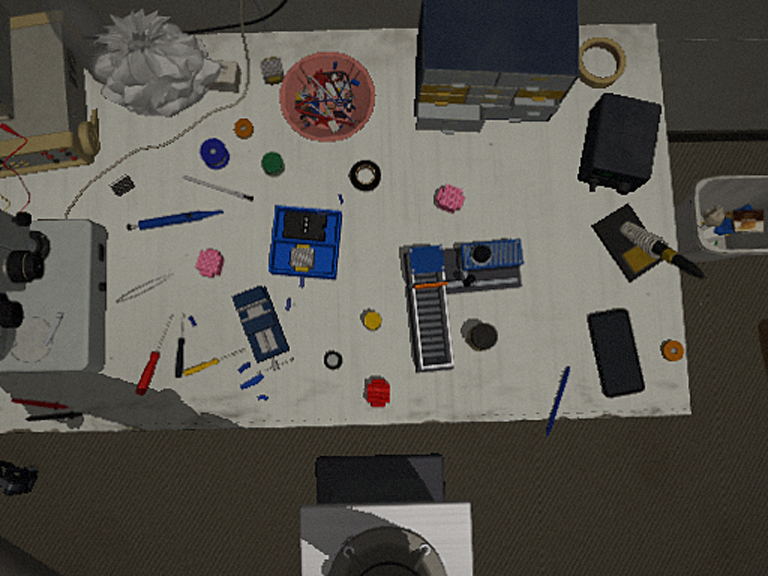

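The top view shows the station around (430,310), its gate at (430,286), knob (481,254) and post (467,280). The tray is at (305,242), with the transformer in the near cell at (302,257). Next I zoom in.

```bash
cat > h.py <<'E'
from plant import *
import cv2, numpy as np
def cam(n):
    c=camera(n); K=np.array([[c["fx"],0,c["cx"]],[0,c["fy"],c["cy"]],[0,0,1.]]); return c["frame"],K,np.array([c["k1"],0,0,0,0]),np.array(c["extrinsics"])
def ray(c,uv,z):
    f,K,d,E=c; p=cv2.undistortPoints(np.array(uv,float).reshape(-1,1,2),K,d,None,None).reshape(-1,2)
    R=E[:3,:3];o=-R.T@E[:3,3]; D=np.c_[p,np.ones(len(p))]@R
    z=np.broadcast_to(np.array(z,float),(len(p),))
    return o+D*((z-o[2])/D[:,2])[:,None]
def proj(c,P):
    f,K,d,E=c; return cv2.projectPoints(np.array(P,float).reshape(-1,1,3),cv2.Rodrigues(E[:3,:3])[0],E[:3,3],K,d)[0].reshape(-1,2)
def crop(c,x0,y0,x1,y1,s,name):
    im=cv2.resize(np.ascontiguousarray(c[0][y0:y1,x0:x1,::-1]),None,fx=s,fy=s,interpolation=cv2.INTER_CUBIC)
    for x in range((x0+9)//10*10,x1,10): cv2.line(im,((x-x0)*s,0),((x-x0)*s,6 if x%50 else 14),(0,255,0),1); (x%50==0) and cv2.putText(im,str(x),((x-x0)*s,26),0,.4,(0,255,0))
    for y in range((y0+9)//10*10,y1,10): cv2.line(im,(0,(y-y0)*s),(6 if y%50 else 14,(y-y0)*s),(0,255,0),1); (y%50==0) and cv2.putText(im,str(y),(16,(y-y0)*s),0,.4,(0,255,0))
    cv2.imwrite(f"pics/{name}.png",im)
E
python3 - <<'E'
from h import *
c=cam("top")
crop(c,260,150,360,250,6,"t1"); crop(c,150,130,260,250,5,"t2")
c=cam("scene")
crop(c,225,185,370,290,5,"s1"); crop(c,160,135,290,240,6,"s2")
E
```

```text
(no output)
```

View pics/t1.png

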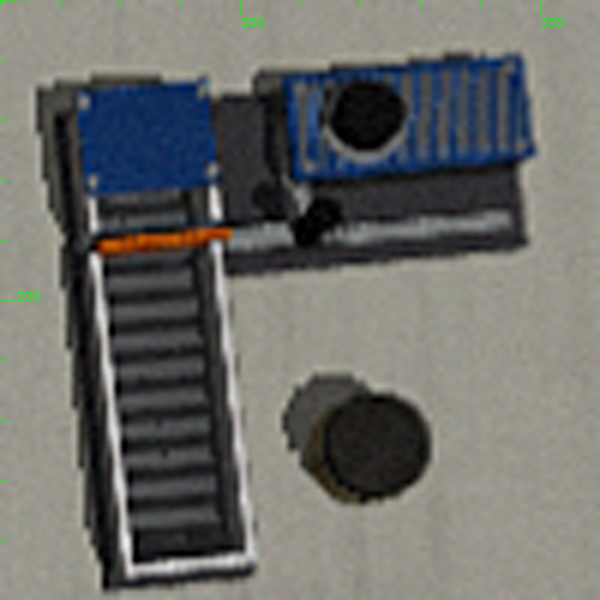

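View pics/t2.png

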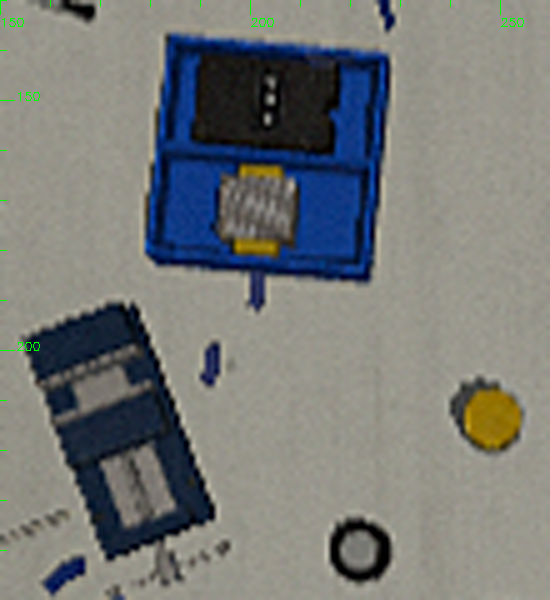

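View pics/s1.png

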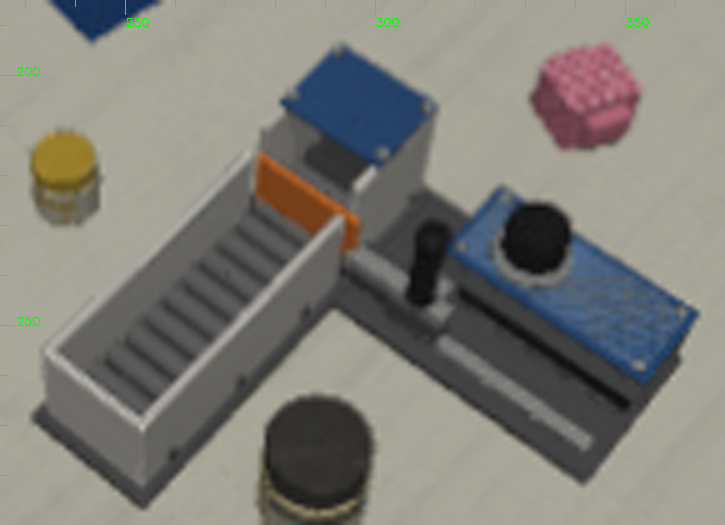

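View pics/s2.png

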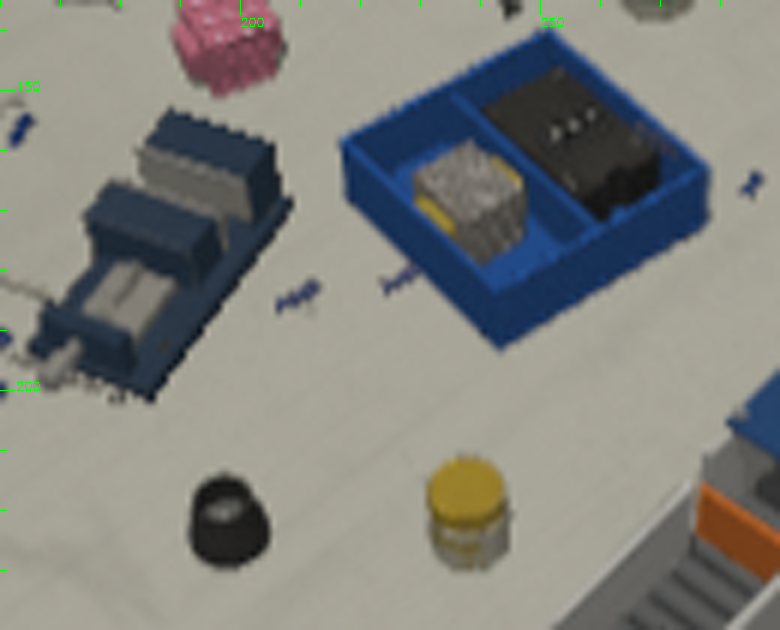

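```bash
cat > fit.py <<'E'
from h import *
from scipy.optimize import least_squares
T=cam("top");S=cam("scene")
def uv(p,o,s): return np.array(o)+(np.array(p)+.5)/s-.5
def fit(obs,x0):
    def f(q,sp=False):
        x,y,a=q[:3]; r=[]
        for c,P,u in obs:
            P=np.array(P,float); W=[x+np.cos(a)*P[0]-np.sin(a)*P[1],y+np.sin(a)*P[0]+np.cos(a)*P[1],P[2]]
            off=q[3:5] if c is S else q[5:7]
            r.append(proj(c,W)[0]+off-u)
        return np.r_[np.array(r).ravel(),q[3:]/2.]
    s=least_squares(f,np.r_[x0,0,0,0,0],loss="soft_l1"); r=f(s.x)[:-4].reshape(-1,2)
    print(np.round(s.x,3)); 
    for o,e in zip(obs,r): print("S" if o[0] is S else "T",o[1],np.round(e,1))
    return s.x
if __name__=="__main__":
    t=lambda *p:uv(p,(260,150),6); s=lambda *p:uv(p,(225,185),5)
    obs=[(T,(65,-70,48),t(295,178)),(T,(65,-184,48),t(534,156)),(T,(115,-184,48),t(521,58)),(T,(115,-70,48),t(284,78)),
     (S,(115,-70,48),s(503,187)),(S,(115,-184,48),s(698,315)),(S,(65,-184,48),s(640,382)),(S,(65,-70,48),s(450,250)),
     (T,(-105,25.5,66),t(133,566)),(T,(-105,-25.5,66),t(240,553)),
     (S,(-110,30.5,66),s(45,350)),(S,(-110,-30.5,66),s(142,427)),
     (T,(62,0,83),t(150,190)),(T,(111,0,83),t(143,82)),(S,(62,0,83),s(334,133)),(S,(111,0,83),s(388,73))]
    q=fit(obs,[550,-80,0.1])
    x,y,a=q[:3]
    tr=lambda X,Y:(x+np.cos(a)*X-np.sin(a)*Y,y+np.sin(a)*X+np.cos(a)*Y)
    def st(W): 
        d=np.array(W)[:2]-[x,y]; return np.array([np.cos(a)*d[0]+np.sin(a)*d[1],-np.sin(a)*d[0]+np.cos(a)*d[1]])
    print("knob",ray(T,[t(367,114)-q[5:7]],75)[0],ray(S,[s(541,231)-q[3:5]],75)[0])
    print("post",ray(T,[t(324,213)-q[5:7]],94)[0],ray(S,[s(433,233)-q[3:5]],94)[0])
    print("st knob",[st(ray(*v)[0]) for v in((T,[t(367,114)-q[5:7]],75),(S,[s(541,231)-q[3:5]],75))])
    print("st post",[st(ray(*v)[0]) for v in((T,[t(324,213)-q[5:7]],94),(S,[s(433,233)-q[3:5]],94))])
    print("pot",[st(ray(*v)[0]) for v in((T,[t(376,445)-q[5:7]],63),(S,[s(318,452)-q[3:5]],63))])
    np.save("st.npy",q)
E
python3 fit.py
```

```text
[ 5.13086e+02 -9.21690e+01  6.40000e-02  2.78000e-01  9.53000e-01
  2.11000e-01  7.71000e-01]
T (65, -70, 48) [-0.2  0.5]
T (65, -184, 48) [0.2 0.5]
T (115, -184, 48) [ 0.2 -0.5]
T (115, -70, 48) [-0.3 -0.2]
S (115, -70, 48) [-0.  -0.5]
S (115, -184, 48) [ 0.8 -0.1]
S (65, -184, 48) [1.1 0.7]
S (65, -70, 48) [-1.2 -0.3]
T (-105, 25.5, 66) [-0.4 -0.5]
T (-105, -25.5, 66) [ 0.4 -0.1]
S (-110, 30.5, 66) [-0.8 -0.1]
S (-110, -30.5, 66) [-0.   0.5]
T (62, 0, 83) [ 0.3 -0.2]
T (111, 0, 83) [-0.3  0.3]
S (62, 0, 83) [-0.7 -0.1]
S (111, 0, 83) [ 0.7 -0.1]
knob [ 608.36086027 -189.09703614   75.        ] [ 606.18117055 -192.94110488   75.        ]
post [ 560.14221866 -164.18952667   94.        ] [ 558.36341254 -163.95635002   94.        ]
st knob [array([  88.87913543, -102.82400953]), array([  86.45800005, -106.52076693])]
st post [array([ 42.3526251 , -74.88290605]), array([ 40.59237907, -74.5364144 ])]
pot [array([-61.98074718, -91.73348328]), array([-66.47940711, -94.73816416])]
```

```bash
cat > fit2.py <<'E'
from fit import *
t=lambda *p:uv(p,(150,130),5); s=lambda *p:uv(p,(160,135),6)
print("tray");a=64;b=63
fit([(T,(a,b,42),t(167,35)),(T,(a,-b,42),t(389,53)),(T,(-a,-b,42),t(370,282)),(T,(-a,b,42),t(148,262)),
 (S,(a,b,42),s(547,33)),(S,(a,-b,42),s(711,168)),(S,(-a,-b,42),s(500,292)),(S,(-a,b,42),s(341,141))],[600,100,0])
crop(T,185,155,220,190,16,"t3"); crop(S,220,150,260,185,16,"s3")
for n,p,z in(("jar",(t(492,418),s(466,488)),43),("loupe",(t(360,549),s(222,498)),30)):
    print(n,ray(T,[p[0]],z)[0],ray(S,[p[1]],z)[0])
E
python3 fit2.py
```

```text
tray
[ 6.45005e+02  1.36378e+02 -1.06000e-01  4.17000e-01  1.75000e-01
  2.10000e-02  5.26000e-01]
T (64, 63, 42) [0.4 0.8]
T (64, -63, 42) [-0.1  0.5]
T (-64, -63, 42) [-0.1 -1.1]
T (-64, 63, 42) [-0.2 -0.5]
S (64, 63, 42) [ 0.1 -1. ]
S (64, -63, 42) [ 0.4 -0.1]
S (-64, -63, 42) [-0.1  0.8]
S (-64, 63, 42) [-0.5  0.2]
jar [491.51907431  14.04666593  43.        ] [491.46291606  12.42611516  43.        ]
loupe [421.27950721  89.82306767  30.        ] [420.51528141  89.54433222  30.        ]
```

View pics/t3.png

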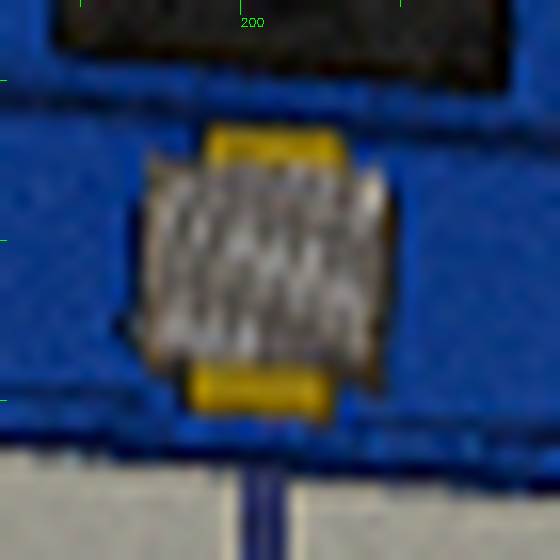

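View pics/s3.png

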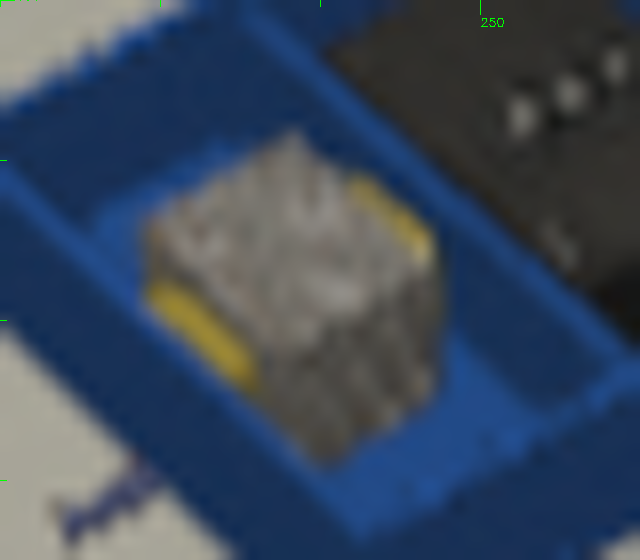

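```bash
cat > fit3.py <<'E'
from fit import *
t=lambda *p:uv(p,(185,155),16); s=lambda *p:uv(p,(220,150),16)
fit([(T,(17,21,40),t(150,158)),(T,(17,-21,40),t(388,172)),(T,(-17,21,40),t(142,362)),(T,(-17,-21,40),t(378,385)),
(T,(26,13,33),t(208,128)),(T,(26,-13,33),t(345,130)),(T,(-26,13,33),t(190,410)),(T,(-26,-13,33),t(330,420)),
 (S,(17,21,40),s(293,132)),(S,(-17,21,40),s(145,215)),(S,(-17,-21,40),s(285,350)),(S,(17,-21,40),s(434,262))],[612,145,-.1])
s=state(); from scipy.spatial.transform import Rotation as R
print(R.from_rotvec(s["tool_rot"]).as_matrix())
import plant; print([n for n in dir(plant) if not n.startswith('_')]); print({n:getattr(plant,n) for n in dir(plant) if 'grasp' in n})
E
python3 fit3.py
```

```text
[ 6.15438e+02  1.43415e+02 -8.60000e-02  1.76000e-01 -2.46000e-01
  5.80000e-02  2.46000e-01]
T (17, 21, 40) [0.2 0.4]
T (17, -21, 40) [0.1 0.4]
T (-17, 21, 40) [-0.2 -0.5]
T (-17, -21, 40) [-0.1 -1.1]
T (26, 13, 33) [-0.1 -0.2]
T (26, -13, 33) [0.4 0.2]
T (-26, 13, 33) [-0.3  0.2]
T (-26, -13, 33) [0.1 0.1]
S (17, 21, 40) [-0.2 -0.1]
S (-17, 21, 40) [-0.3  0.2]
S (-17, -21, 40) [0.1 0.1]
S (17, -21, 40) [ 0.3 -0.2]
[[-9.09893102e-01  4.14842792e-01  2.02257617e-05]
 [ 4.14842792e-01  9.09893102e-01  3.63384271e-05]
 [-3.32854645e-06  4.14545956e-05 -9.99999999e-01]]
['PlanningError', 'camera', 'hand_in', 'state', 'tcp_to_grasp']
{'tcp_to_grasp': 18.700000000000003}
```

```bash
cat > go.py <<'E'
from plant import *
import numpy as np
from scipy.spatial.transform import Rotation as R
q=np.array([513.1,-92.2,0.064])
def W(X,Y): return q[0]+np.cos(q[2])*X-np.sin(q[2])*Y, q[1]+np.sin(q[2])*X+np.cos(q[2])*Y
def ST(p): d=np.array(p)[:2]-q[:2]; c,s=np.cos(q[2]),np.sin(q[2]); return np.round([c*d[0]+s*d[1],-s*d[0]+c*d[1]],1)
def to(*targets):
    """(x,y,z,yaw of tool y) world -> row numbers"""
    s=state(); M=R.from_rotvec(s["tool_rot"])
    for x,y,z,a in targets:
        tr=M.inv().apply(np.array([x,y,z])-s["tcp_pos"])/1000
        G=np.array([[np.sin(a),np.cos(a),0],[-np.cos(a),np.sin(a),0],[0,0,-1]]).T
        G=np.c_[np.cross([np.cos(a),np.sin(a),0],[0,0,-1]),[np.cos(a),np.sin(a),0],[0,0,-1]]
        tw=(M.inv()*R.from_matrix(G)).as_rotvec()
        print("tr",np.round(tr,4),"tw",np.round(tw,3),"dist",round(np.linalg.norm(tr)*1000))
def show():
    s=state(); M=R.from_rotvec(s["tool_rot"]).as_matrix()
    print("t",round(s["clock"],2),"tcp",np.round(s["tcp_pos"],1),"st",ST(s["tcp_pos"]),"yaw",round(np.arctan2(M[1,1],M[0,1]),3),"F",np.round(s["contact_force"],1),"w",round(s["width"],3),"q",np.round(s["q"],2))
E
python3 - <<'E'
from go import *
to((*W(42,-48),160,.064),(*W(42,-48),72,.064)); print(W(42,-48))
E
```

```text
tr [-0.5648 -0.5435  0.0713] tw [ 0.    -0.     1.079] dist 787
tr [-0.5648 -0.5435  0.1593] tw [ 0.    -0.     1.079] dist 800
(np.float64(558.0839166335745), np.float64(-137.41556418207807))
```

Emit:
send_rows(
  moves=[
    {"gripper": 0,"translation": [-0.565,-0.5435,0.0],"twist": [0,0,1.079]},
    {"gripper": 0,"translation": [-0.565,-0.5435,0.0],"twist": [0,0,1.079]},
    {"gripper": 0,"translation": [-0.565,-0.5435,0.0],"twist": [0,0,1.079]},
    {"gripper": 0,"translation": [-0.565,-0.5435,0.0],"twist": [0,0,1.079]},
    {"gripper": 0,"translation": [-0.565,-0.5435,0.0],"twist": [0,0,1.079]},
    {"gripper": 0,"translation": [-0.565,-0.5435,0.0],"twist": [0,0,1.079]},
    {"gripper": 0,"translation": [-0.565,-0.5435,0.0],"twist": [0,0,1.079]},
    {"gripper": 0,"translation": [-0.565,-0.5435,0.0],"twist": [0,0,1.079]},
    {"gripper": 0,"translation": [-0.565,-0.5435,0.0],"twist": [0,0,1.079]},
    {"gripper": 0,"translation": [-0.565,-0.5435,0.0],"twist": [0,0,1.079]},
  ],
)

```text
clock: 1.75
tcp_pos: [500.4, 8.7, 231.8]
tool_rot: [2.148, 2.292, 0.003]
contact_force: [1.2, 0.6, -0.4]
width: -0.002
```

Run:
```python
from go import *
show(); to((*W(42,-48),72,.064))
```

```text
t 1.75 tcp [500.4   8.7 231.8] st [ -6.2 101.5] yaw 0.065 F [ 1.2  0.6 -0.4] w -0.002 q [-0.65  0.15  0.61  1.9  -0.09  1.12  0.06]
tr [-0.1496  0.0479  0.1598] tw [ 0.002 -0.001  0.001] dist 224
```

Emit:
send_rows(
  moves=[
    {"gripper": 0,"translation": [-0.15,0.048,0.06],"twist": [0,0,0]},
    {"gripper": 0,"translation": [-0.15,0.048,0.06],"twist": [0,0,0]},
    {"gripper": 0,"translation": [-0.15,0.048,0.06],"twist": [0,0,0]},
    {"gripper": 0,"translation": [-0.15,0.048,0.09],"twist": [0,0,0]},
    {"gripper": 0,"translation": [-0.15,0.048,0.13],"twist": [0,0,0]},
    {"gripper": 0,"translation": [-0.15,0.048,0.16],"twist": [0,0,0]},
    {"gripper": 0,"translation": [-0.15,0.048,0.16],"twist": [0,0,0]},
  ],
)

```text
clock: 2.62
tcp_pos: [556.4, -137.1, 69.8]
tool_rot: [-2.146, -2.289, 0.002]
contact_force: [0.3, -1.0, 0.2]
width: 0.002
```

Run:
```python
from go import *
show(); to((*W(42,-48),72,.064),(*W(42,-70),72,.064))
from h import *
crop(cam("scene"),225,185,370,290,5,"s4");
```

```text
t 2.62 tcp [ 556.4 -137.1   69.8] st [ 40.3 -47.6] yaw 0.065 F [ 0.3 -1.   0.2] w 0.002 q [-0.29  0.51  0.59  1.89 -0.37  0.86  0.56]
tr [-0.0004  0.0016 -0.0022] tw [-0.003 -0.002  0.001] dist 3
tr [-0.0224  0.0016 -0.0023] tw [-0.003 -0.002  0.001] dist 23
```

View pics/s4.png

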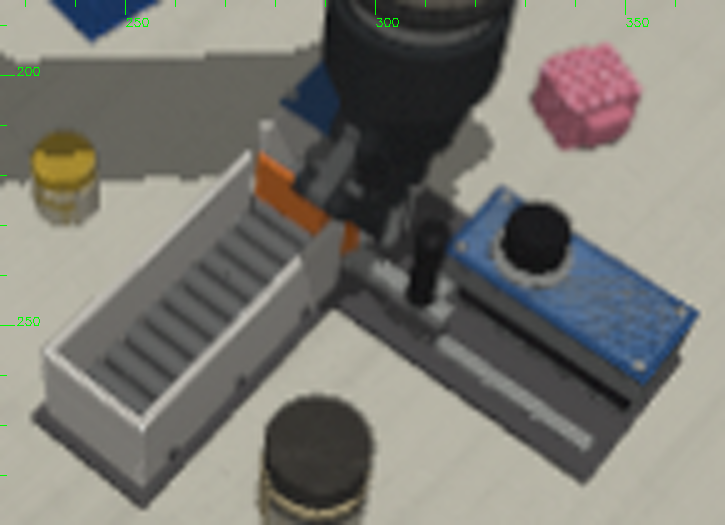

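Emit:
send_rows(
  moves=[
    {"gripper": 0,"translation": [-0.006,0.0015,-0.002],"twist": [0,0,0]},
    {"gripper": 0,"translation": [-0.012,0.0015,-0.002],"twist": [0,0,0]},
    {"gripper": 0,"translation": [-0.018,0.0015,-0.002],"twist": [0,0,0]},
    {"gripper": 0,"translation": [-0.022,0.0015,-0.002],"twist": [0,0,0]},
    {"gripper": 0,"translation": [-0.025,0.0015,-0.002],"twist": [0,0,0]},
    {"gripper": 0,"translation": [-0.025,0.0015,-0.002],"twist": [0,0,0]},
  ],
)

```text
clock: 3.42
tcp_pos: [561.7, -157.0, 74.2]
tool_rot: [-2.141, -2.289, -0.01]
contact_force: [-1.4, 11.4, 8.6]
width: -0.003
```

Run:
```python
from go import *
show(); 
from h import *
crop(cam("scene"),225,185,370,290,5,"s5");
```

```text
t 3.42 tcp [ 561.7 -157.    74.2] st [ 44.4 -67.8] yaw 0.067 F [-1.4 11.4  8.6] w -0.003 q [-0.24  0.52  0.59  1.86 -0.38  0.88  0.6 ]
```

View pics/s5.png

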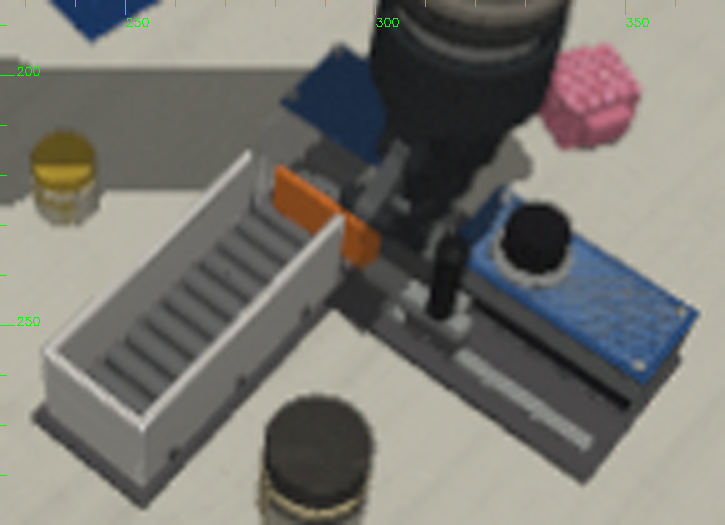

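Run:
```python
from go import *
k=W(87.7,-104.7); print(k)
to((*W(40,-50),85,.064),(*W(40,-50),140,.064),(*k,140,-1.047),(*k,52,-1.047))
```

```text
(np.float64(607.316678222322), np.float64(-191.07667846742947))
tr [ 0.0179 -0.0043 -0.0106] tw [-0.    -0.01   0.003] dist 21
tr [ 0.0185 -0.0043 -0.0656] tw [-0.    -0.01   0.003] dist 68
tr [-0.0364  0.0432 -0.0661] tw [-0.005 -0.009  1.114] dist 87
tr [-0.0372  0.0432  0.0219] tw [-0.005 -0.009  1.114] dist 61
```

Emit:
send_rows(
  moves=[
    {"gripper": 0,"translation": [0.015,-0.003,-0.005],"twist": [0,-0.01,0]},
    {"gripper": 0,"translation": [0.018,-0.003,-0.045],"twist": [0,-0.01,0.1]},
    {"gripper": 0.65,"translation": [0.0,0.01,-0.066],"twist": [0,-0.01,0.3]},
    {"gripper": 0.65,"translation": [-0.036,0.043,-0.066],"twist": [-0.005,-0.009,0.48]},
    {"gripper": 0.65,"translation": [-0.036,0.043,-0.066],"twist": [-0.005,-0.009,0.66]},
    {"gripper": 0.65,"translation": [-0.036,0.043,-0.066],"twist": [-0.005,-0.009,0.84]},
    {"gripper": 0.65,"translation": [-0.036,0.043,-0.066],"twist": [-0.005,-0.009,1.02]},
    {"gripper": 0.65,"translation": [-0.036,0.043,-0.066],"twist": [-0.005,-0.009,1.114]},
    {"gripper": 0.65,"translation": [-0.036,0.043,-0.066],"twist": [-0.005,-0.009,1.114]},
  ],
)

```text
clock: 4.6
tcp_pos: [606.8, -191.4, 139.8]
tool_rot: [3.033, 0.814, -0.002]
contact_force: [0.6, -0.3, -0.1]
width: 0.65
```

Run:
```python
from go import *
show(); k=W(87.7,-104.7)
to((*k,80,-1.047),(*k,53,-1.047))
from h import *
crop(cam("scene"),225,185,370,290,5,"s6");crop(cam("top"),260,150,360,250,6,"t6")
```

```text
t 4.6 tcp [ 606.8 -191.4  139.8] st [  87.2 -105. ] yaw -1.046 F [ 0.6 -0.3 -0.1] w 0.65 q [-0.37  0.62  0.89  1.69 -0.53  1.1  -0.37]
tr [ 0.0007 -0.0001  0.0598] tw [0.001 0.002 0.001] dist 60
tr [ 0.0008 -0.0001  0.0868] tw [0.001 0.002 0.001] dist 87
```

View pics/s6.png

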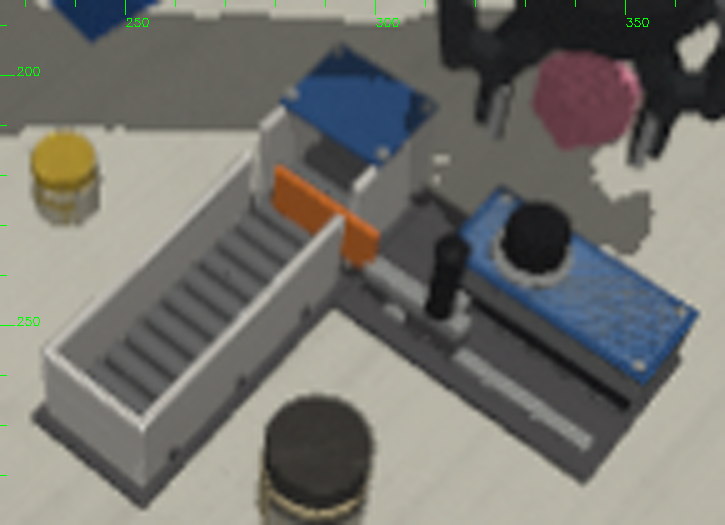

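View pics/t6.png

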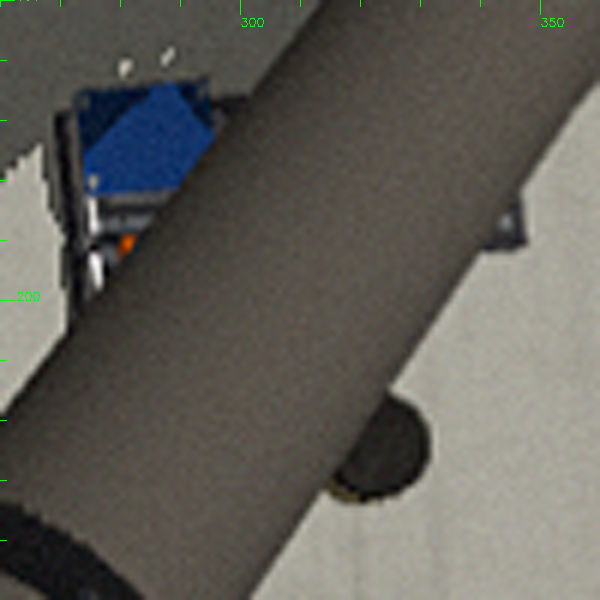

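Emit:
send_rows(
  moves=[
    {"gripper": 0.65,"translation": [0.0005,0,0.045],"twist": [0,0,0]},
    {"gripper": 0.65,"translation": [0.0005,0,0.075],"twist": [0,0,0]},
    {"gripper": 0.65,"translation": [0.0005,0,0.086],"twist": [0,0,0]},
    {"gripper": 0.65,"translation": [0.0005,0,0.086],"twist": [0,0,0]},
  ],
)

```text
clock: 5.2
tcp_pos: [607.1, -191.2, 53.9]
tool_rot: [3.034, 0.816, -0.002]
contact_force: [-1.0, -0.0, 0.2]
width: 0.642
```

Run:
```python
from go import *
show()
from h import *
crop(cam("scene"),225,185,370,290,5,"s7")
```

```text
t 5.2 tcp [ 607.1 -191.2   53.9] st [  87.5 -104.8] yaw -1.045 F [-1.  -0.   0.2] w 0.642 q [-0.32  0.71  0.81  1.75 -0.62  0.96 -0.31]
```

View pics/s7.png

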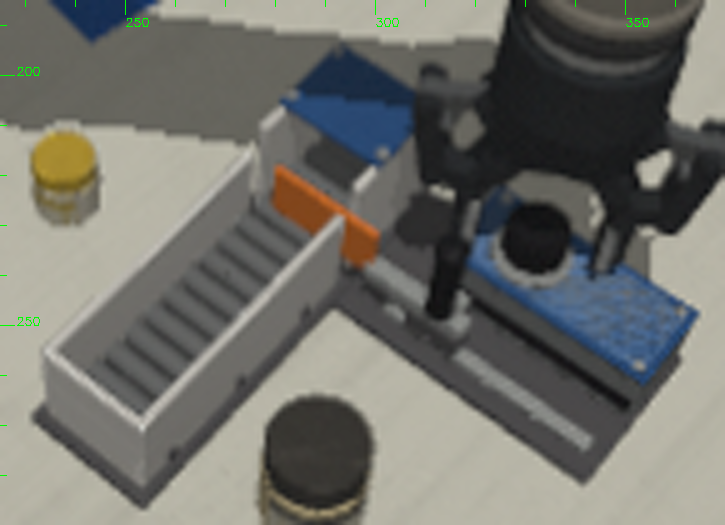

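Emit:
send_rows(
  moves=[
    {"gripper": 0,"translation": [0,0,0.001],"twist": [0,0,0]},
    {"gripper": 0,"translation": [0,0,0.001],"twist": [0,0,0]},
    {"gripper": 0,"translation": [0,0,0.001],"twist": [0,0,0]},
    {"gripper": 0,"translation": [0,0,0.001],"twist": [0,0,0]},
  ],
)

```text
clock: 5.75
tcp_pos: [608.4, -191.4, 55.6]
tool_rot: [3.033, 0.816, 0.003]
contact_force: [-1.5, 1.1, 5.6]
width: 0.321
```

Run:
```python
from go import *
show()
```

```text
t 5.75 tcp [ 608.4 -191.4   55.6] st [  88.8 -105.1] yaw -1.045 F [-1.5  1.1  5.6] w 0.321 q [-0.32  0.71  0.81  1.74 -0.62  0.96 -0.31]
```

Emit:
send_rows(
  moves=[
    {"gripper": 0,"translation": [0,0,0],"twist": [0,0,-0.17]},
    {"gripper": 0,"translation": [0,0,0],"twist": [0,0,-0.34]},
    {"gripper": 0,"translation": [0,0,0],"twist": [0,0,-0.51]},
    {"gripper": 0,"translation": [0,0,0],"twist": [0,0,-0.68]},
    {"gripper": 0,"translation": [0,0,0],"twist": [0,0,-0.85]},
    {"gripper": 0,"translation": [0,0,0],"twist": [0,0,-1.02]},
    {"gripper": 0,"translation": [0,0,0],"twist": [0,0,-1.19]},
    {"gripper": 0,"translation": [0,0,0],"twist": [0,0,-1.36]},
    {"gripper": 0,"translation": [0,0,0],"twist": [0,0,-1.53]},
    {"gripper": 0,"translation": [0,0,0],"twist": [0,0,-1.58]},
  ],
)

```text
clock: 7.0
tcp_pos: [608.0, -191.2, 55.7]
tool_rot: [1.553, 2.729, 0.002]
contact_force: [-0.3, 0.9, -2.6]
width: 0.327
```

Run:
```python
from go import *
show();print(state()["ft_torque"])
```

```text
t 7.0 tcp [ 608.  -191.2   55.7] st [  88.4 -104.9] yaw 0.536 F [-0.3  0.9 -2.6] w 0.327 q [-0.07  0.59  0.42  1.74 -0.3   0.88  1.02]
[ 0.06048735  0.09200763 -0.16197153]
```

Emit:
send_rows(
  moves=[
    {"gripper": 0.65,"translation": [0,0,0],"twist": [0,0,0]},
    {"gripper": 0.65,"translation": [0,0,0],"twist": [0,0,0]},
    {"gripper": 0.65,"translation": [0,0,-0.04],"twist": [0,0,0]},
    {"gripper": 0.65,"translation": [0,0,-0.085],"twist": [0,0,0]},
    {"gripper": 0.65,"translation": [0,0,-0.085],"twist": [0,0,0]},
  ],
)

```text
clock: 7.62
tcp_pos: [611.0, -192.9, 145.6]
tool_rot: [1.549, 2.721, 0.005]
contact_force: [-0.1, 0.1, -0.5]
width: 0.649
```

Run:
```python
from go import *
show()
to((*W(42,-60),140,.064),(*W(42,-60),72,.064))
```

```text
t 7.62 tcp [ 611.  -192.9  145.6] st [  91.2 -106.7] yaw 0.536 F [-0.1  0.1 -0.5] w 0.649 q [-0.1   0.49  0.47  1.67 -0.25  1.03  0.98]
tr [ 0.064  -0.0227  0.0049] tw [0.01  0.005 0.471] dist 68
tr [ 0.0645 -0.0232  0.0729] tw [0.01  0.005 0.471] dist 100
```

Emit:
send_rows(
  moves=[
    {"gripper": 0,"translation": [0.04,-0.015,0.0],"twist": [0.01,0.005,0.17]},
    {"gripper": 0,"translation": [0.064,-0.023,0.005],"twist": [0.01,0.005,0.34]},
    {"gripper": 0,"translation": [0.064,-0.023,0.005],"twist": [0.01,0.005,0.471]},
    {"gripper": 0,"translation": [0.0645,-0.023,0.04],"twist": [0.01,0.005,0.471]},
    {"gripper": 0,"translation": [0.0645,-0.023,0.073],"twist": [0.01,0.005,0.471]},
    {"gripper": 0,"translation": [0.0645,-0.023,0.073],"twist": [0.01,0.005,0.471]},
  ],
)

```text
clock: 8.38
tcp_pos: [556.6, -148.6, 69.4]
tool_rot: [-2.146, -2.288, 0.006]
contact_force: [0.3, -0.1, 1.3]
width: 0.0
```

Run:
```python
from go import *
show()
to((*W(41,-70),72,.064),(*W(41,-78),72,.064),(*W(41,-115),72,.064))
```

```text
t 8.38 tcp [ 556.6 -148.6   69.4] st [ 39.8 -59. ] yaw 0.064 F [ 0.3 -0.1  1.3] w 0.0 q [-0.23  0.5   0.54  1.88 -0.33  0.86  0.54]
tr [-0.011   0.0012 -0.0026] tw [-0.006 -0.001  0.   ] dist 11
tr [-0.019   0.0012 -0.0026] tw [-0.006 -0.001  0.   ] dist 19
tr [-0.056   0.0012 -0.0027] tw [-0.006 -0.001  0.   ] dist 56
```

Emit:
send_rows(
  moves=[
    {"gripper": 0,"translation": [-0.006,0.001,-0.0025],"twist": [-0.006,-0.001,0]},
    {"gripper": 0,"translation": [-0.012,0.001,-0.0025],"twist": [-0.006,-0.001,0]},
    {"gripper": 0,"translation": [-0.018,0.001,-0.0025],"twist": [-0.006,-0.001,0]},
    {"gripper": 0,"translation": [-0.023,0.001,-0.0025],"twist": [-0.006,-0.001,0]},
  ],
)

```text
clock: 8.88
tcp_pos: [559.8, -172.0, 72.7]
tool_rot: [2.148, 2.29, 0.001]
contact_force: [0.1, 0.9, 0.5]
width: -0.003
```

Run:
```python
from go import *
show()
to((*W(41,-117),72,.064))
```

```text
t 8.88 tcp [ 559.8 -172.    72.7] st [ 41.5 -82.6] yaw 0.064 F [0.1 0.9 0.5] w -0.003 q [-0.19  0.51  0.54  1.86 -0.34  0.86  0.58]
tr [-0.0344 -0.0005  0.0007] tw [ 0.001  0.    -0.   ] dist 34
```

Gate is free (−82.6 with under 1 N). I push it on to the stop.

Emit:
send_rows(
  moves=[
    {"gripper": 0,"translation": [-0.008,0,0],"twist": [0,0,0]},
    {"gripper": 0,"translation": [-0.016,0,0],"twist": [0,0,0]},
    {"gripper": 0,"translation": [-0.024,0,0],"twist": [0,0,0]},
    {"gripper": 0,"translation": [-0.031,0,0],"twist": [0,0,0]},
    {"gripper": 0,"translation": [-0.036,0,0],"twist": [0,0,0]},
    {"gripper": 0,"translation": [-0.036,0,0],"twist": [0,0,0]},
  ],
)

```text
clock: 9.62
tcp_pos: [562.0, -203.7, 72.5]
tool_rot: [-2.144, -2.289, -0.007]
contact_force: [-1.5, 8.3, 4.7]
width: 0.0
```

Run:
```python
from go import *
show()
from h import *
crop(cam("scene"),225,185,370,290,5,"s8")
```

```text
t 9.62 tcp [ 562.  -203.7   72.5] st [  41.6 -114.4] yaw 0.066 F [-1.5  8.3  4.7] w 0.0 q [-0.12  0.53  0.53  1.83 -0.35  0.88  0.64]
```

View pics/s8.png

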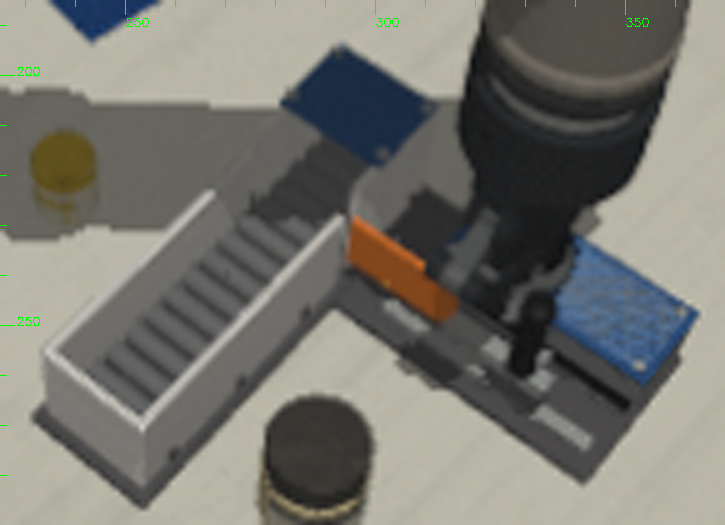

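Run:
```python
from go import *
to((*W(41,-95),90,.064),(*W(41,-90),180,.064),(615.4,143.4,150,1.485))
```

```text
tr [ 0.0195 -0.0006 -0.0173] tw [-0.    -0.007  0.002] dist 26
tr [ 0.0251 -0.0007 -0.1073] tw [-0.    -0.007  0.002] dist 110
tr [ 0.3433  0.0761 -0.0752] tw [ 0.004 -0.006 -1.419] dist 360
```

Emit:
send_rows(
  moves=[
    {"gripper": 0,"translation": [0.015,0,0],"twist": [0,-0.007,0]},
    {"gripper": 0,"translation": [0.022,0,-0.04],"twist": [0,-0.007,0]},
    {"gripper": 0.7,"translation": [0.04,0,-0.085],"twist": [0,-0.007,-0.1]},
    {"gripper": 0.7,"translation": [0.1,0.02,-0.09],"twist": [0,-0.007,-0.27]},
    {"gripper": 0.7,"translation": [0.16,0.035,-0.09],"twist": [0,-0.007,-0.45]},
    {"gripper": 0.7,"translation": [0.22,0.05,-0.09],"twist": [0,-0.007,-0.63]},
    {"gripper": 0.7,"translation": [0.28,0.06,-0.09],"twist": [0,-0.006,-0.81]},
    {"gripper": 0.7,"translation": [0.343,0.076,-0.085],"twist": [0.004,-0.006,-0.99]},
    {"gripper": 0.7,"translation": [0.343,0.076,-0.075],"twist": [0.004,-0.006,-1.17]},
    {"gripper": 0.7,"translation": [0.343,0.076,-0.075],"twist": [0.004,-0.006,-1.35]},
  ],
)

```text
clock: 10.92
tcp_pos: [614.5, 144.1, 148.3]
tool_rot: [-0.229, -3.132, 0.003]
contact_force: [-0.4, -0.7, 0.1]
width: 0.701
```

Run:
```python
from go import *
show()
to((615.4,143.4,130,1.485),(615.4,143.4,60,1.485))
```

```text
t 10.93 tcp [614.5 144.1 148.3] st [116.3 229.4] yaw 1.425 F [-0.4 -0.7  0.1] w 0.701 q [-0.46  0.44  0.21  1.68 -0.1   1.03  1.21]
tr [-0.001  -0.0006  0.0183] tw [-0.002 -0.001 -0.06 ] dist 18
tr [-0.0011 -0.0004  0.0883] tw [-0.002 -0.001 -0.06 ] dist 88
```

Emit:
send_rows(
  moves=[
    {"gripper": 0.7,"translation": [-0.001,-0.0005,0.03],"twist": [-0.002,-0.001,-0.06]},
    {"gripper": 0.7,"translation": [-0.001,-0.0005,0.065],"twist": [-0.002,-0.001,-0.06]},
    {"gripper": 0.7,"translation": [-0.001,-0.0005,0.085],"twist": [-0.002,-0.001,-0.06]},
    {"gripper": 0.7,"translation": [-0.001,-0.0005,0.085],"twist": [-0.002,-0.001,-0.06]},
  ],
)

```text
clock: 11.42
tcp_pos: [614.2, 142.8, 61.8]
tool_rot: [-0.135, -3.136, 0.003]
contact_force: [-0.5, -0.2, 0.7]
width: 0.701
```

Run:
```python
from go import *
show()
from h import *
crop(cam("scene"),205,130,285,190,9,"s9");crop(cam("scene"),225,185,370,290,5,"s9b")
```

```text
t 11.43 tcp [614.2 142.8  61.8] st [115.9 228.1] yaw 1.484 F [-0.5 -0.2  0.7] w 0.701 q [-0.43  0.54  0.18  1.74 -0.12  0.87  1.29]
```

View pics/s9.png

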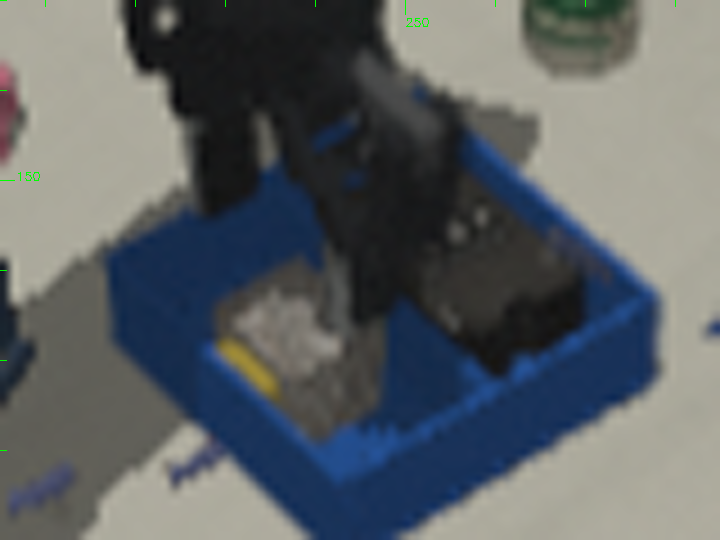

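View pics/s9b.png

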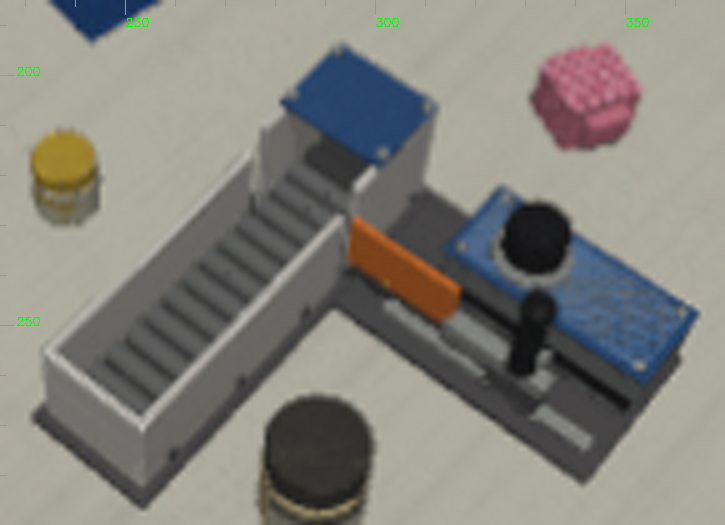

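Emit:
send_rows(
  moves=[
    {"gripper": 0.7,"translation": [-0.001,0.0005,0.025],"twist": [0,0,0]},
    {"gripper": 0.7,"translation": [-0.001,0.0005,0.048],"twist": [0,0,0]},
    {"gripper": 0.7,"translation": [-0.001,0.0005,0.049],"twist": [0,0,0]},
    {"gripper": 0,"translation": [-0.001,0.0005,0.049],"twist": [0,0,0]},
    {"gripper": 0,"translation": [-0.001,0.0005,0.049],"twist": [0,0,0]},
    {"gripper": 0,"translation": [-0.001,0.0005,0.049],"twist": [0,0,0]},
    {"gripper": 0,"translation": [-0.001,0.0005,0.049],"twist": [0,0,0]},
  ],
)

```text
clock: 12.4
tcp_pos: [619.0, 144.1, 17.2]
tool_rot: [0.136, 3.134, 0.002]
contact_force: [0.2, -0.2, 6.1]
width: 0.473
```

Run:
```python
from go import *
show()
to((615.4,143.4,90,1.485),(600,5,90,1.635))
```

```text
t 12.4 tcp [619.  144.1  17.2] st [120.8 229. ] yaw 1.484 F [ 0.2 -0.2  6.1] w 0.473 q [-0.42  0.6   0.17  1.76 -0.13  0.79  1.3 ]
tr [ 0.0032 -0.0009 -0.0728] tw [ 0.001  0.005 -0.001] dist 73
tr [ 0.0065 -0.1401 -0.0731] tw [ 0.001  0.005 -0.151] dist 158
```

Emit:
send_rows(
  moves=[
    {"gripper": 0,"translation": [0.0,0,-0.03],"twist": [0,0,0]},
    {"gripper": 0,"translation": [0.003,0,-0.073],"twist": [0,0.005,0]},
    {"gripper": 0,"translation": [0.003,-0.03,-0.083],"twist": [0,0.005,-0.05]},
    {"gripper": 0,"translation": [0.0065,-0.09,-0.083],"twist": [0,0.005,-0.15]},
    {"gripper": 0,"translation": [0.0065,-0.14,-0.083],"twist": [0,0.005,-0.151]},
    {"gripper": 0,"translation": [0.0065,-0.14,-0.083],"twist": [0,0.005,-0.151]},
  ],
)

```text
clock: 13.15
tcp_pos: [598.9, -2.1, 100.1]
tool_rot: [0.086, -3.14, 0.004]
contact_force: [-0.0, -0.3, -1.1]
width: 0.47
```

Run:
```python
from go import *
show()
to((600,5,18,1.635),(600,5,14,1.635))
from h import *
crop(cam("scene"),220,130,340,220,6,"s10")
```

```text
t 13.15 tcp [598.9  -2.1 100.1] st [91.4 84.4] yaw 1.626 F [-0.  -0.3 -1.1] w 0.47 q [-0.22  0.44  0.19  1.8  -0.1   0.91  1.64]
tr [-0.0016  0.0073  0.0821] tw [-0.003 -0.001 -0.009] dist 82
tr [-0.0016  0.0073  0.0861] tw [-0.003 -0.001 -0.009] dist 86
```

View pics/s10.png

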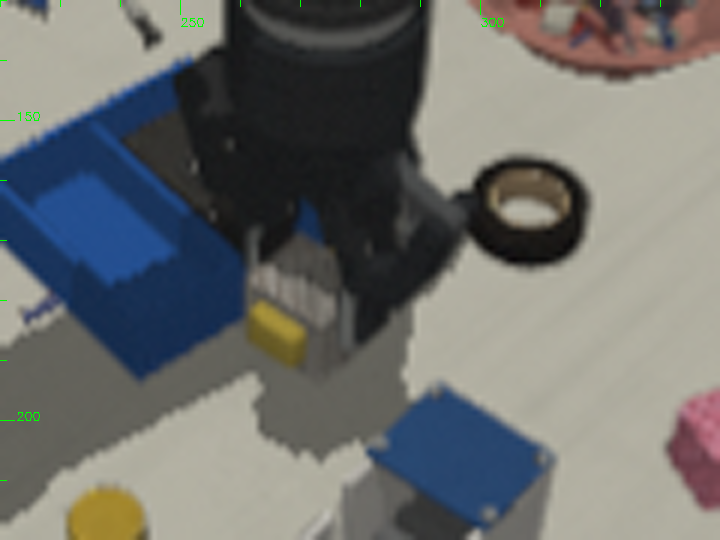

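Emit:
send_rows(
  moves=[
    {"gripper": 0,"translation": [-0.0015,0.007,0.04],"twist": [-0.003,-0.001,-0.009]},
    {"gripper": 0,"translation": [-0.0015,0.007,0.07],"twist": [-0.003,-0.001,-0.009]},
    {"gripper": 0,"translation": [-0.0015,0.007,0.08],"twist": [-0.003,-0.001,-0.009]},
    {"gripper": 0,"translation": [-0.0015,0.007,0.084],"twist": [-0.003,-0.001,-0.009]},
    {"gripper": 0,"translation": [-0.0015,0.007,0.086],"twist": [-0.003,-0.001,-0.009]},
  ],
)

```text
clock: 13.82
tcp_pos: [601.5, 9.4, 14.9]
tool_rot: [-0.108, 3.137, 0.005]
contact_force: [1.1, -0.1, -1.6]
width: 0.476
```

Run:
```python
from go import *
show()
```

```text
t 13.82 tcp [601.5   9.4  14.9] st [94.7 95.7] yaw 1.639 F [ 1.1 -0.1 -1.6] w 0.476 q [-0.21  0.56  0.16  1.84 -0.13  0.75  1.66]
```

Emit:
send_rows(
  moves=[
    {"gripper": 0,"translation": [0,0,0.002],"twist": [0,0,0]},
    {"gripper": 0,"translation": [0,0,0.004],"twist": [0,0,0]},
    {"gripper": 0,"translation": [0,0,0.004],"twist": [0,0,0]},
  ],
)

```text
clock: 14.2
tcp_pos: [602.5, 9.5, 13.2]
tool_rot: [-0.107, 3.135, 0.006]
contact_force: [-1.6, -0.3, 8.1]
width: 0.47
```

Run:
```python
from go import *
show()
```

```text
t 14.2 tcp [602.5   9.5  13.2] st [95.8 95.8] yaw 1.639 F [-1.6 -0.3  8.1] w 0.47 q [-0.21  0.56  0.16  1.84 -0.13  0.74  1.66]
```

Emit:
send_rows(
  moves=[
    {"gripper": 0.7,"translation": [0,0,0],"twist": [0,0,0]},
    {"gripper": 0.7,"translation": [0,0,0],"twist": [0,0,0]},
    {"gripper": 0.7,"translation": [0,0,-0.03],"twist": [0,0,0]},
    {"gripper": 0.7,"translation": [0,0,-0.07],"twist": [0,0,0]},
    {"gripper": 0.8,"translation": [-0.06,0,-0.1],"twist": [0,0,0.17]},
    {"gripper": 0.8,"translation": [0.0,0,-0.1],"twist": [0,0,0.35]},
    {"gripper": 0.8,"translation": [0,0,-0.1],"twist": [0,0,0.53]},
    {"gripper": 0.8,"translation": [0,0,-0.1],"twist": [0,0,0.71]},
    {"gripper": 0.8,"translation": [0,0,-0.1],"twist": [0,0,0.89]},
    {"gripper": 0.8,"translation": [0,0,-0.1],"twist": [0,0,1.07]},
  ],
)

```text
clock: 15.45
tcp_pos: [602.0, 9.1, 113.1]
tool_rot: [1.516, 2.75, 0.009]
contact_force: [0.6, 0.6, 0.2]
width: 0.799
```

Run:
```python
from go import *
show()
from h import *
crop(cam("scene"),240,140,320,200,9,"s11"); crop(cam("top"),200,150,280,210,9,"t11")
```

```text
t 15.45 tcp [602.    9.1 113.1] st [95.2 95.4] yaw 0.563 F [0.6 0.6 0.2] w 0.799 q [-0.41  0.46  0.43  1.79 -0.24  0.94  0.68]
```

View pics/s11.png

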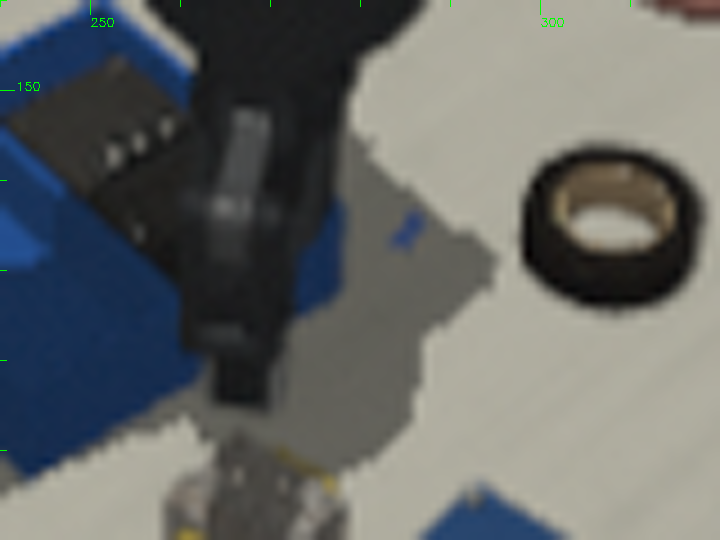

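View pics/t11.png

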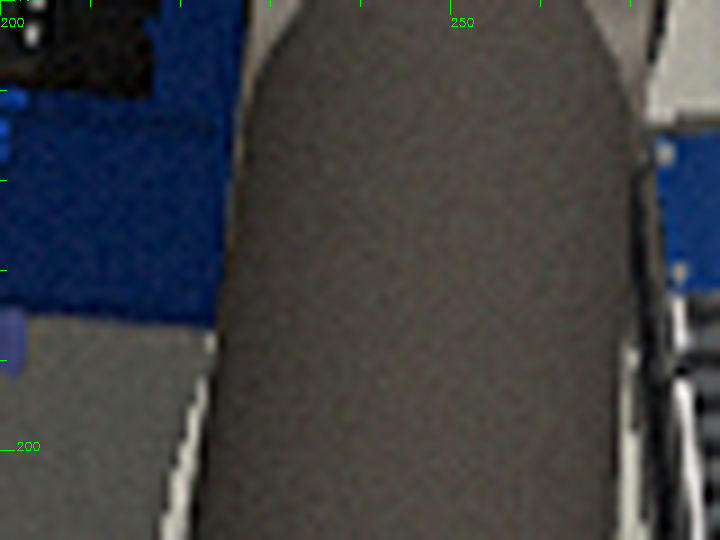

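Emit:
send_rows(
  moves=[
    {"gripper": 0.8,"translation": [0,0,0],"twist": [0,0,0.17]},
    {"gripper": 0.8,"translation": [0,0,0],"twist": [0,0,0.35]},
    {"gripper": 0.8,"translation": [0,0,0],"twist": [0,0,0.495]},
    {"gripper": 0.8,"translation": [0,0,0],"twist": [0,0,0.495]},
  ],
)

```text
clock: 16.05
tcp_pos: [602.0, 9.2, 112.9]
tool_rot: [2.132, 2.307, 0.008]
contact_force: [-0.1, -0.2, 0.4]
width: 0.799
```

Run:
```python
from go import *
show(); to((601,9.5,60,.068),(601,9.5,11,.068))
from h import *
crop(cam("scene"),240,160,320,220,9,"s12")
```

```text
t 16.05 tcp [602.    9.2 112.9] st [95.2 95.6] yaw 0.079 F [-0.1 -0.2  0.4] w 0.799 q [-0.5   0.48  0.54  1.79 -0.3   0.95  0.25]
tr [ 0.0002 -0.0012  0.0529] tw [ 0.004 -0.003  0.011] dist 53
tr [ 0.     -0.0014  0.1019] tw [ 0.004 -0.003  0.011] dist 102
```

View pics/s12.png

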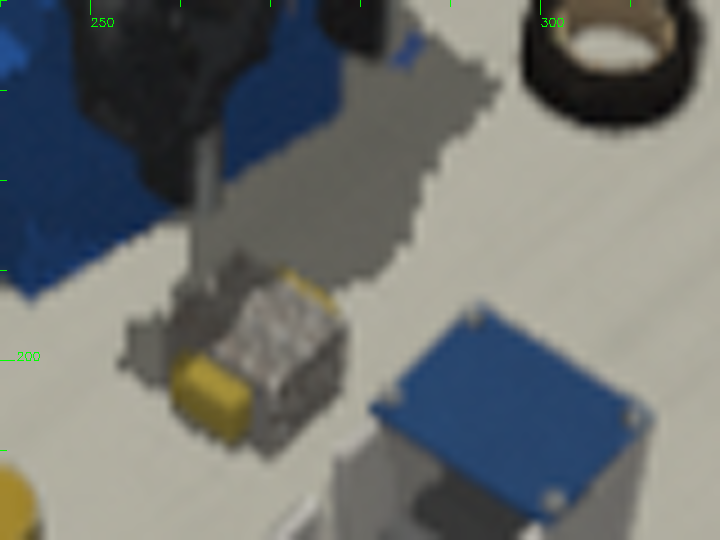

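Run:
```python
from h import *
from fit import uv
S=cam("scene"); u=lambda *p:uv(p,(240,160),9)
print(ray(S,[u(345,325),u(272,385)],36), ray(S,[u(212,398),u(305,290)],[29,29]))
print([ (p-[240,160]+.5)*9-.5 for p in proj(S,[[601+17,9.5-21,36],[601-17,9.5-21,36],[601-17,9.5+21,36],[601+17,9.5+21,36],[601-26,9.5+13,29],[601-26,9.5-13,29]])])
```

```text
[[615.86511645 -12.14811904  36.        ]
 [584.5111102  -12.27308897  36.        ]] [[5.72768879e+02 4.51452981e-01 2.90000000e+01]
 [6.21694310e+02 9.09500660e+00 2.90000000e+01]]
[array([348.29585057, 319.78833859]), array([268.85399543, 384.50531872]), array([165.85848233, 305.47585784]), array([245.389546  , 243.17786529]), array([163.65134201, 352.03555236]), array([227.05009665, 401.25937862])]
```

Emit:
send_rows(
  moves=[
    {"gripper": 0.8,"translation": [0.0,-0.0015,0.04],"twist": [0.004,-0.003,0.011]},
    {"gripper": 0.8,"translation": [0,-0.0015,0.08],"twist": [0.004,-0.003,0.011]},
    {"gripper": 0.8,"translation": [0,-0.0015,0.1],"twist": [0.004,-0.003,0.011]},
    {"gripper": 0.8,"translation": [0,-0.0015,0.105],"twist": [0.004,-0.003,0.011]},
    {"gripper": 0.8,"translation": [0,-0.0015,0.105],"twist": [0.004,-0.003,0.011]},
  ],
)

```text
clock: 16.88
tcp_pos: [601.9, 9.3, 8.9]
tool_rot: [2.146, 2.293, 0.003]
contact_force: [0.8, 0.9, 0.1]
width: 0.796
```

Run:
```python
from go import *
show()
from h import *
crop(cam("scene"),240,160,320,220,9,"s13")
```

```text
t 16.88 tcp [601.9   9.3   8.9] st [95.1 95.6] yaw 0.066 F [0.8 0.9 0.1] w 0.796 q [-0.44  0.62  0.47  1.85 -0.39  0.76  0.31]
```

View pics/s13.png

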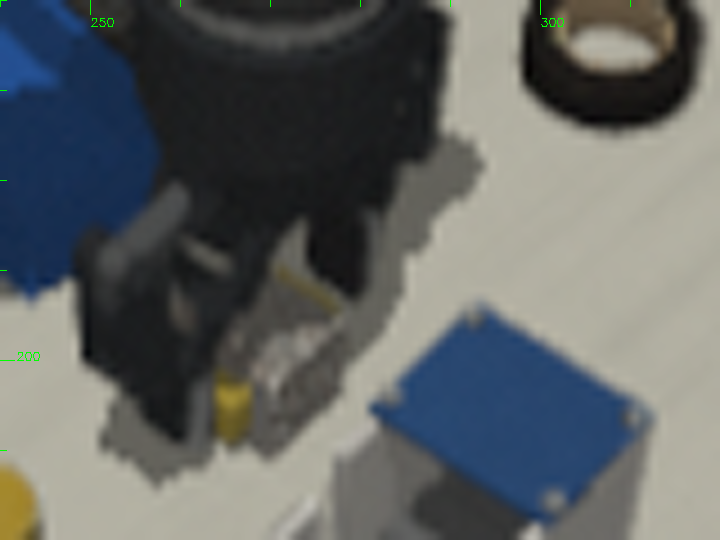

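Emit:
send_rows(
  moves=[
    {"gripper": 0,"translation": [0,0.0,0.001],"twist": [0,0,0]},
    {"gripper": 0,"translation": [0,0,0.001],"twist": [0,0,0]},
    {"gripper": 0,"translation": [0,0,0.001],"twist": [0,0,0]},
    {"gripper": 0,"translation": [0,0,0.001],"twist": [0,0,0]},
  ],
)

```text
clock: 17.42
tcp_pos: [603.5, 9.1, 9.9]
tool_rot: [2.145, 2.291, 0.007]
contact_force: [0.2, 0.7, 7.2]
width: 0.59
```

Run:
```python
from go import *
show(); to((600,9,130,.064),(*W(-30,0),130,.064),(*W(-30,0),60,.064))
```

```text
t 17.43 tcp [603.5   9.1   9.9] st [96.7 95.3] yaw 0.066 F [0.2 0.7 7.2] w 0.59 q [-0.44  0.62  0.47  1.85 -0.39  0.76  0.31]
tr [ 0.0002 -0.0028 -0.1201] tw [ 0.006 -0.001  0.002] dist 120
tr [-0.095  -0.1262 -0.1208] tw [ 0.006 -0.001  0.002] dist 199
tr [-0.0951 -0.1266 -0.0508] tw [ 0.006 -0.001  0.002] dist 166
```

Emit:
send_rows(
  moves=[
    {"gripper": 0,"translation": [0,-0.001,-0.03],"twist": [0.003,0,0]},
    {"gripper": 0,"translation": [0,-0.003,-0.08],"twist": [0.006,-0.001,0.002]},
    {"gripper": 0,"translation": [-0.01,-0.02,-0.118],"twist": [0.006,-0.001,0.002]},
    {"gripper": 0,"translation": [-0.04,-0.055,-0.12],"twist": [0.006,-0.001,0.002]},
    {"gripper": 0,"translation": [-0.07,-0.09,-0.12],"twist": [0.006,-0.001,0.002]},
    {"gripper": 0,"translation": [-0.095,-0.126,-0.12],"twist": [0.006,-0.001,0.002]},
    {"gripper": 0,"translation": [-0.095,-0.126,-0.12],"twist": [0.006,-0.001,0.002]},
    {"gripper": 0,"translation": [-0.095,-0.126,-0.12],"twist": [0.006,-0.001,0.002]},
  ],
)

```text
clock: 18.42
tcp_pos: [483.9, -93.6, 129.5]
tool_rot: [2.149, 2.291, 0.001]
contact_force: [1.4, 0.1, -0.1]
width: 0.591
```

Run:
```python
from go import *
show(); to((*W(-30,0),84,.064),(*W(-30,0),38,.064))
from h import *
S=cam("scene");crop(S,215,170,335,260,6,"s14");crop(cam("top"),260,180,330,250,8,"t14")
```

```text
t 18.43 tcp [483.9 -93.6 129.5] st [-29.2   0.5] yaw 0.064 F [ 1.4  0.1 -0.1] w 0.591 q [-0.44  0.27  0.63  2.03 -0.21  0.9   0.37]
tr [-0.0005 -0.0009  0.0455] tw [ 0.001 -0.     0.   ] dist 45
tr [-0.0005 -0.0009  0.0915] tw [ 0.001 -0.     0.   ] dist 91
```

View pics/s14.png

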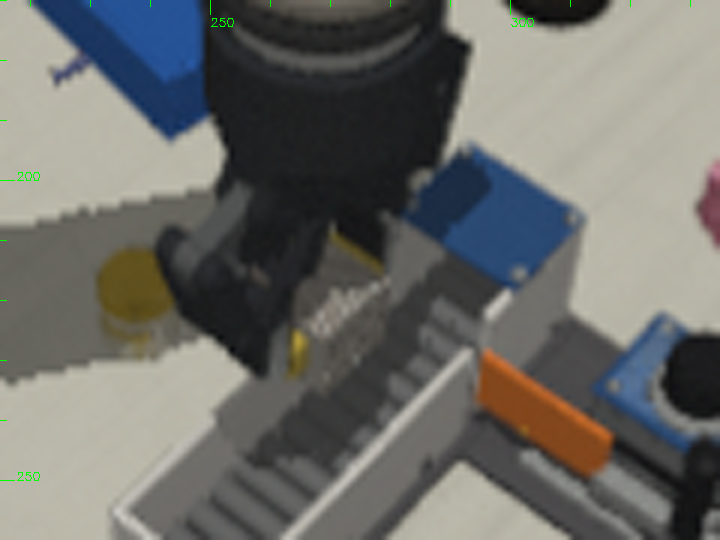

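View pics/t14.png

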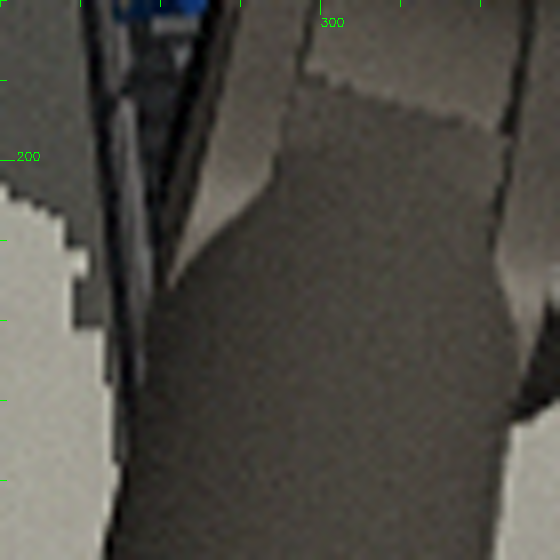

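Emit:
send_rows(
  moves=[
    {"gripper": 0,"translation": [-0.0005,-0.001,0.03],"twist": [0,0,0]},
    {"gripper": 0,"translation": [-0.0005,-0.001,0.047],"twist": [0,0,0]},
    {"gripper": 0,"translation": [-0.0005,-0.001,0.047],"twist": [0,0,0]},
  ],
)

```text
clock: 18.9
tcp_pos: [482.6, -93.2, 81.0]
tool_rot: [-2.145, -2.293, 0.004]
contact_force: [-0.4, 0.1, -2.1]
width: 0.594
```

Run:
```python
from go import *
show()
from h import *
S=cam("scene");crop(S,240,190,310,250,10,"s15")
p=state()["tcp_pos"]; b=p[2]-10; X,Y=ST(p)
pt=lambda x,y,z:[*W(x,y),z]
P=[pt(X+17,Y-21,b+36),pt(X-17,Y-21,b+36),pt(X-17,Y-21,b),pt(X+17,Y-21,b),pt(X-26,Y-13,b+29),pt(X-26,Y-13,b+8),pt(40,-25.5,66),pt(-60,-25.5,66),pt(-60,25.5,66),pt(-60,30.5,66)]
print(np.round((proj(S,P)-[240,190]+.5)*10))
```

```text
t 18.9 tcp [482.6 -93.2  81. ] st [-30.5   1. ] yaw 0.067 F [-0.4  0.1 -2.1] w 0.594 q [-0.4   0.35  0.6   2.07 -0.27  0.8   0.43]
[[385. 390.]
 [287. 488.]
 [283. 573.]
 [378. 477.]
 [232. 511.]
 [231. 560.]
 [533. 361.]
 [262. 637.]
 [ 94. 511.]
 [ 78. 499.]]
```

View pics/s15.png

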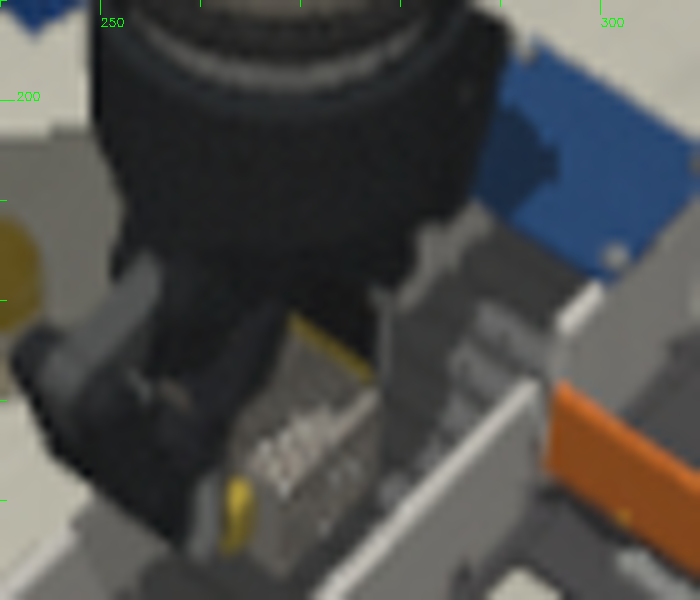

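Emit:
send_rows(
  moves=[
    {"gripper": 0,"translation": [0.0005,0,0.008],"twist": [0,0,0]},
    {"gripper": 0,"translation": [0.0005,0,0.016],"twist": [0,0,0]},
    {"gripper": 0,"translation": [0.0005,0,0.024],"twist": [0,0,0]},
    {"gripper": 0,"translation": [0.0005,0,0.024],"twist": [0,0,0]},
  ],
)

```text
clock: 19.45
tcp_pos: [482.8, -93.0, 57.3]
tool_rot: [-2.146, -2.293, 0.003]
contact_force: [0.9, -0.6, -1.9]
width: 0.59
```

Run:
```python
from go import *
show()
```

```text
t 19.45 tcp [482.8 -93.   57.3] st [-30.3   1.1] yaw 0.066 F [ 0.9 -0.6 -1.9] w 0.59 q [-0.38  0.39  0.58  2.09 -0.31  0.75  0.46]
```

No contact, and the transformer is inside the walls. I continue down.

Emit:
send_rows(
  moves=[
    {"gripper": 0,"translation": [0.001,0,0.007],"twist": [0,0,0]},
    {"gripper": 0,"translation": [0.001,0,0.013],"twist": [0,0,0]},
    {"gripper": 0,"translation": [0.001,0,0.017],"twist": [0,0,0]},
    {"gripper": 0,"translation": [0.001,0,0.019],"twist": [0,0,0]},
    {"gripper": 0,"translation": [0.001,0,0.021],"twist": [0,0,0]},
  ],
)

```text
clock: 20.08
tcp_pos: [484.5, -92.0, 37.7]
tool_rot: [2.147, 2.293, 0.001]
contact_force: [-2.0, 2.5, 19.8]
width: 0.595
```

Run:
```python
from go import *
show()
```

```text
t 20.07 tcp [484.5 -92.   37.7] st [-28.5   2.1] yaw 0.066 F [-2.   2.5 19.8] w 0.595 q [-0.36  0.43  0.55  2.1  -0.34  0.7   0.49]
```

Emit:
send_rows(
  moves=[
    {"gripper": 0,"translation": [0,0,-0.002],"twist": [0,0,0]},
    {"gripper": 0.74,"translation": [0,0,-0.002],"twist": [0,0,0]},
    {"gripper": 0.74,"translation": [0,0,-0.002],"twist": [0,0,0]},
    {"gripper": 0.74,"translation": [0,0,-0.002],"twist": [0,0,0]},
    {"gripper": 0.74,"translation": [0,0,-0.03],"twist": [0,0,0]},
    {"gripper": 0.74,"translation": [0,0,-0.07],"twist": [0,0,0]},
    {"gripper": 0,"translation": [0,-0.03,-0.08],"twist": [0,0,0]},
    {"gripper": 0,"translation": [0,-0.05,-0.08],"twist": [0,0,0]},
  ],
)

```text
clock: 21.08
tcp_pos: [434.1, -95.5, 118.4]
tool_rot: [2.147, 2.292, 0.003]
contact_force: [0.3, 0.4, -0.1]
width: 0.319
```

Run:
```python
from go import *
show(); to((*W(-79,0.5),115,.064),(*W(-79,0.5),43,.064))
from h import *
S=cam("scene");crop(S,220,190,310,260,8,"s16")
```

```text
t 21.07 tcp [434.1 -95.5 118.4] st [-79.1   1.8] yaw 0.066 F [ 0.3  0.4 -0.1] w 0.319 q [-0.47  0.2   0.66  2.15 -0.16  0.84  0.36]
tr [-0.0013  0.0001  0.0034] tw [ 0.002 -0.     0.002] dist 4
tr [-0.0013 -0.0001  0.0754] tw [ 0.002 -0.     0.002] dist 75
```

View pics/s16.png

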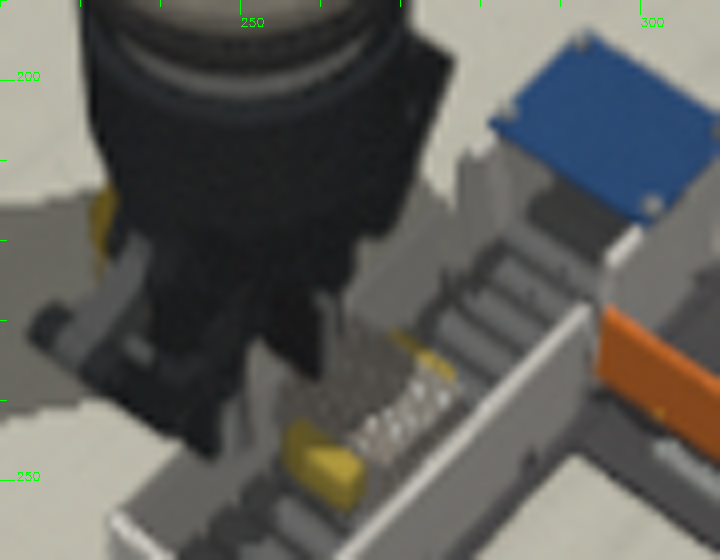

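Run:
```python
from go import *
from h import *
from fit import uv
S=cam("scene")
off=np.load("st.npy")[3:5]
for p in [(290,425),(310,450),(362,465)]: print(ST(ray(S,[uv(p,(220,190),8)-off],57)[0]),ST(ray(S,[uv(p,(220,190),8)],57)[0]))
```

```text
[-48.1  15.5] [-49.7  13.3]
[-50.7   5.5] [-52.2   3.4]
[-44.6  -9.1] [-46.1 -11.3]
```

Emit:
send_rows(
  moves=[
    {"gripper": 0,"translation": [-0.001,0,0],"twist": [0.002,0,0.002]},
    {"gripper": 0,"translation": [-0.001,0,0],"twist": [0.002,0,0.002]},
    {"gripper": 0,"translation": [-0.001,0,0.03],"twist": [0.002,0,0.002]},
    {"gripper": 0,"translation": [-0.001,0,0.06],"twist": [0.002,0,0.002]},
    {"gripper": 0,"translation": [-0.001,0,0.075],"twist": [0.002,0,0.002]},
    {"gripper": 0,"translation": [-0.001,0,0.075],"twist": [0.002,0,0.002]},
  ],
)

```text
clock: 22.02
tcp_pos: [434.7, -96.2, 42.1]
tool_rot: [-2.148, -2.29, 0.003]
contact_force: [0.8, -0.9, 0.2]
width: -0.003
```

Run:
```python
from go import *
show(); to((*W(-60,0.5),43,.064),(*W(30,0.5),43,.064))
from h import *
S=cam("scene");crop(S,220,190,310,260,8,"s17")
```

```text
t 22.02 tcp [434.7 -96.2  42.1] st [-78.5   1.1] yaw 0.064 F [ 0.8 -0.9  0.2] w -0.003 q [-0.39  0.35  0.59  2.2  -0.31  0.67  0.49]
tr [-0.0005  0.0185 -0.001 ] tw [-0.002  0.    -0.   ] dist 18
tr [-0.0005  0.1085 -0.0012] tw [-0.002  0.    -0.   ] dist 108
```

View pics/s17.png

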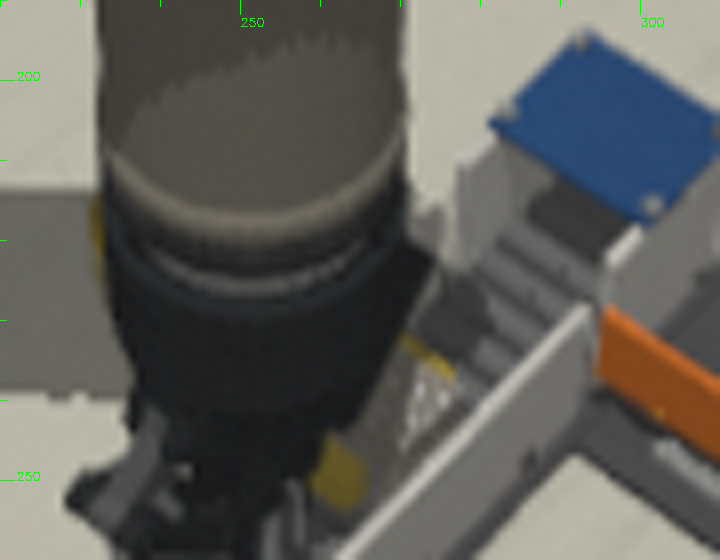

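Emit:
send_rows(
  moves=[
    {"gripper": 0,"translation": [0,0.008,0],"twist": [0,0,0]},
    {"gripper": 0,"translation": [0,0.014,0],"twist": [0,0,0]},
    {"gripper": 0,"translation": [0,0.019,0],"twist": [0,0,0]},
    {"gripper": 0,"translation": [0,0.024,0],"twist": [0,0,0]},
    {"gripper": 0,"translation": [0,0.03,0],"twist": [0,0,0]},
    {"gripper": 0,"translation": [0,0.037,0],"twist": [0,0,0]},
    {"gripper": 0,"translation": [0,0.044,0],"twist": [0,0,0]},
    {"gripper": 0,"translation": [0,0.051,0],"twist": [0,0,0]},
    {"gripper": 0,"translation": [0,0.058,0],"twist": [0,0,0]},
    {"gripper": 0,"translation": [0,0.065,0],"twist": [0,0,0]},
  ],
)

```text
clock: 23.32
tcp_pos: [500.8, -92.1, 42.8]
tool_rot: [-2.149, -2.291, 0.001]
contact_force: [-0.3, -0.0, 0.1]
width: -0.002
```

Run:
```python
from go import *
show(); to((*W(30,0.5),43,.064))
from h import *
S=cam("scene");crop(S,220,180,310,250,8,"s18")
```

```text
t 23.32 tcp [500.8 -92.1  42.8] st [-12.2   0.9] yaw 0.064 F [-0.3 -0.   0.1] w -0.002 q [-0.36  0.45  0.56  2.06 -0.35  0.73  0.49]
tr [-0.0003  0.0422 -0.0002] tw [-0.001  0.    -0.   ] dist 42
```

View pics/s18.png

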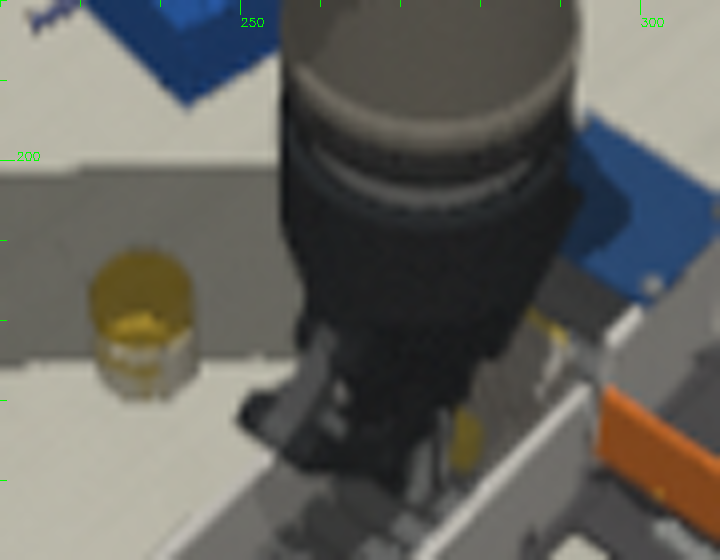

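Emit:
send_rows(
  moves=[
    {"gripper": 0,"translation": [0,0.006,0],"twist": [0,0,0]},
    {"gripper": 0,"translation": [0,0.012,0],"twist": [0,0,0]},
    {"gripper": 0,"translation": [0,0.018,0],"twist": [0,0,0]},
    {"gripper": 0,"translation": [0,0.024,0],"twist": [0,0,0]},
    {"gripper": 0,"translation": [0,0.03,0],"twist": [0,0,0]},
    {"gripper": 0,"translation": [0,0.035,0],"twist": [0,0,0]},
    {"gripper": 0,"translation": [0,0.039,0],"twist": [0,0,0]},
    {"gripper": 0,"translation": [0,0.042,0],"twist": [0,0,0]},
    {"gripper": 0,"translation": [0,0.042,0],"twist": [0,0,0]},
  ],
)

```text
clock: 24.5
tcp_pos: [544.4, -89.3, 43.0]
tool_rot: [2.148, 2.291, 0.001]
contact_force: [0.3, 0.0, 0.1]
width: -0.005
```

Run:
```python
from go import *
show()
from h import *
S=cam("scene");crop(S,250,180,340,250,8,"s19")
```

```text
t 24.5 tcp [544.4 -89.3  43. ] st [31.4  0.8] yaw 0.064 F [0.3 0.  0.1] w -0.005 q [-0.35  0.51  0.55  1.96 -0.37  0.77  0.48]
```

View pics/s19.png

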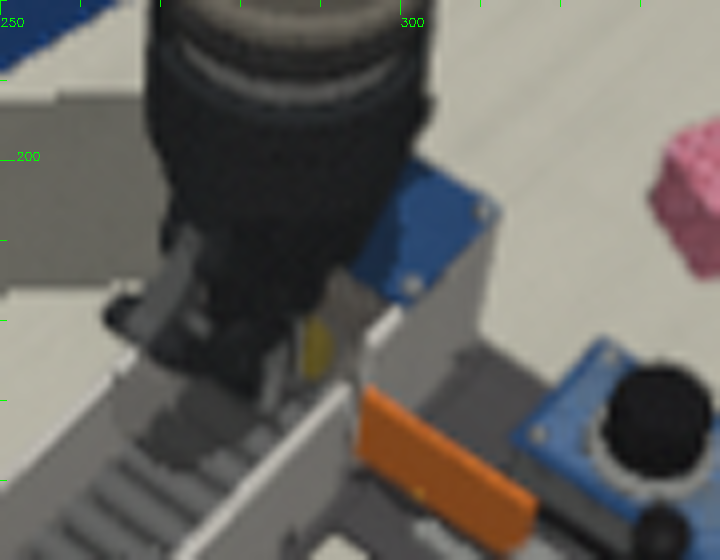

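Emit:
send_rows(
  moves=[
    {"gripper": 0,"translation": [0,0.003,0],"twist": [0,0,0]},
    {"gripper": 0,"translation": [0,0.006,0],"twist": [0,0,0]},
    {"gripper": 0,"translation": [0,0.008,0],"twist": [0,0,0]},
    {"gripper": 0,"translation": [0,0.01,0],"twist": [0,0,0]},
  ],
)

```text
clock: 25.05
tcp_pos: [549.5, -89.2, 42.5]
tool_rot: [-2.145, -2.286, 0.008]
contact_force: [-12.1, -0.1, 10.4]
width: 0.001
```

Run:
```python
from go import *
show()
from h import *
S=cam("scene");crop(S,250,180,340,250,8,"s20")
```

```text
t 25.05 tcp [549.5 -89.2  42.5] st [36.5  0.7] yaw 0.063 F [-12.1  -0.1  10.4] w 0.001 q [-0.34  0.52  0.55  1.94 -0.37  0.79  0.48]
```

View pics/s20.png

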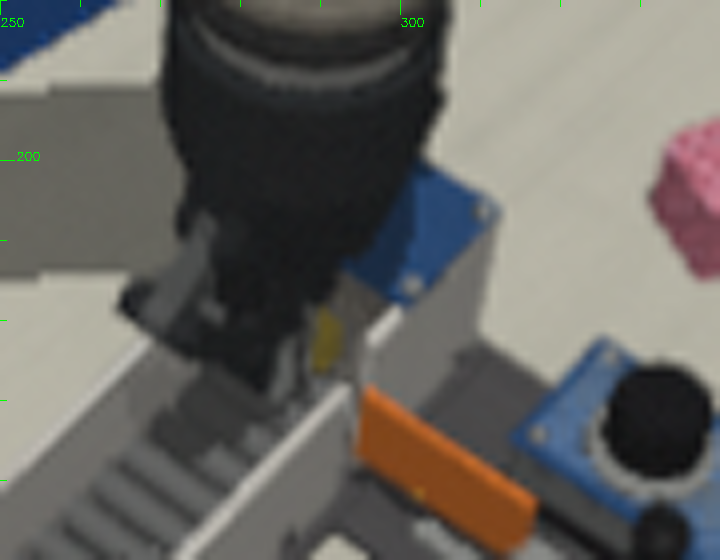

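Emit:
send_rows(
  moves=[
    {"gripper": 0,"translation": [0,0.006,0],"twist": [0,0,0]},
    {"gripper": 0,"translation": [0,0.009,0],"twist": [0,0,0]},
    {"gripper": 0,"translation": [0,0.009,0],"twist": [0,0,0]},
  ],
)

```text
clock: 25.48
tcp_pos: [549.3, -89.3, 41.4]
tool_rot: [-2.136, -2.272, 0.025]
contact_force: [-18.3, 0.6, 15.1]
width: -0.002
```

Run:
```python
from go import *
show()
```

```text
t 25.48 tcp [549.3 -89.3  41.4] st [36.3  0.5] yaw 0.062 F [-18.3   0.6  15.1] w -0.002 q [-0.34  0.53  0.55  1.92 -0.37  0.82  0.47]
```

Emit:
send_rows(
  moves=[
    {"gripper": 0,"translation": [0,-0.002,0],"twist": [0.025,0,0]},
    {"gripper": 0,"translation": [0,-0.008,0],"twist": [0.025,0,0]},
    {"gripper": 0,"translation": [0,-0.02,0],"twist": [0.025,0,0]},
    {"gripper": 0,"translation": [0,-0.06,-0.03],"twist": [0.025,0,0]},
    {"gripper": 0,"translation": [0,-0.09,-0.09],"twist": [0.025,0,0]},
    {"gripper": 0,"translation": [0,-0.11,-0.12],"twist": [0.025,0,0]},
  ],
)

```text
clock: 26.22
tcp_pos: [441.9, -97.0, 166.0]
tool_rot: [-2.126, -2.26, 0.05]
contact_force: [0.1, 1.3, 0.0]
width: 0.002
```

Run:
```python
from go import *
show()
from h import *
S=cam("scene");crop(S,250,180,340,250,8,"s21")
```

```text
t 26.23 tcp [441.9 -97.  166. ] st [-71.4  -0.2] yaw 0.061 F [0.1 1.3 0. ] w 0.002 q [-0.51  0.18  0.7   2.05 -0.13  1.02  0.32]
```

View pics/s21.png

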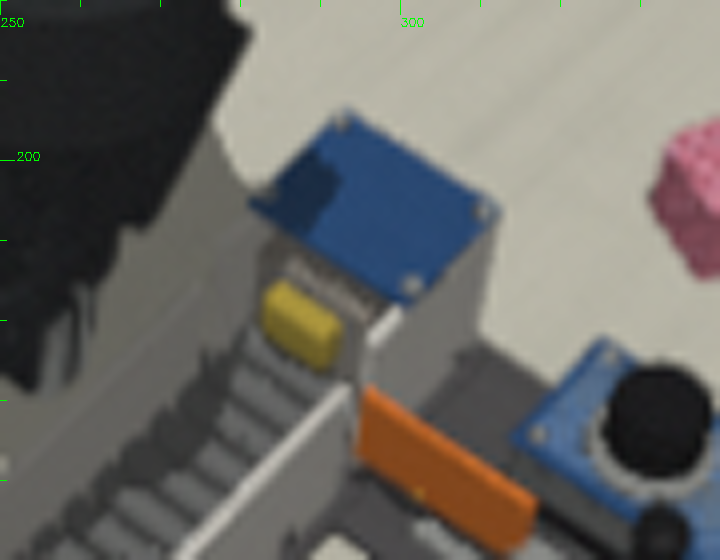

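Run:
```python
from go import *
from h import *
S=cam("scene"); off=np.load("st.npy")[3:5]
from fit import uv
for p,z in [((280,283),57),((342,328),57),((265,318),36),((325,368),36)]: print(ST(ray(S,[uv(p,(250,180),8)-off],z)[0]))
P=[[*W(52,13),57],[*W(52,-13),57],[*W(52,13),36],[*W(52,-13),36],[*W(62,0),83],[*W(40,-25.5),66]]
print(np.round((proj(S,P)+off-[250,180]+.5)*8))
s=state();print(np.array(s["contact_force"]))
T=cam("top");crop(T,150,130,360,250,3,"t22");crop(S,160,120,380,290,3,"s22");crop(T,265,155,325,205,10,"t23")
```

```text
[59.1 14.7]
[ 58.2 -10.1]
[58.  18.4]
[55.4 -7.6]
[[271. 300.]
 [337. 346.]
 [267. 340.]
 [332. 385.]
 [330. 253.]
 [348. 376.]]
[ 0.03756209  0.4123792  -0.22446377]
```

View pics/s22.png

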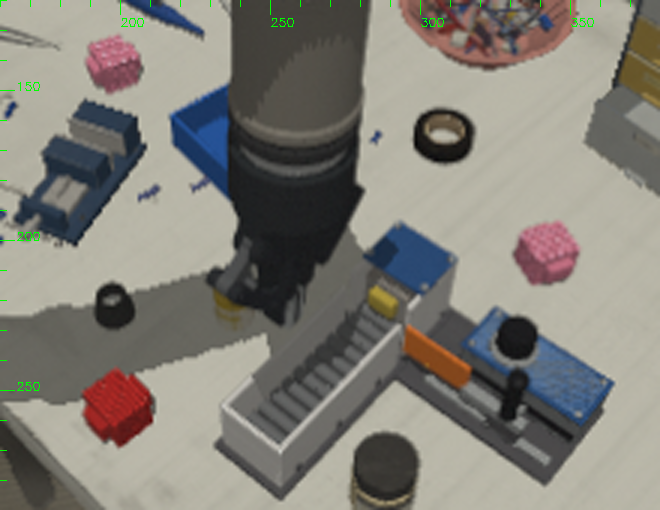

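View pics/t23.png

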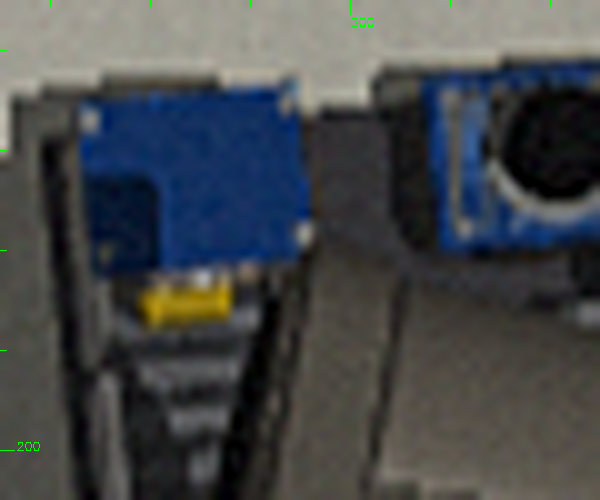

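Run:
```python
from go import *
from h import *
from fit import uv
T=cam("top"); off=np.load("st.npy")[5:7]
u=lambda *p:uv(p,(265,155),10)
for p,z in [((187,292),57),((187,325),36),((187,325),57)]: print(ST(ray(T,[u(*p)-off],z)[0]))
P=[[*W(52,13),57],[*W(52,-13),57],[*W(52,13),36],[*W(52,-13),36],[*W(62,30),83],[*W(62,-30),83],[*W(61,0),64]]
print(np.round((proj(T,P)+off-[265,155]+.5)*10))
```

```text
[59.   2.8]
[52.7  1.7]
[49.7  3.8]
[[154. 320.]
 [247. 312.]
 [148. 332.]
 [240. 323.]
 [ 95. 276.]
 [314. 256.]
 [199. 280.]]
```

Run:
```python
from go import *
to((*W(0,0),110,.064),(*W(0,0),43,.064),(*W(32,0),43,.064))
```

```text
tr [-0.0005  0.0735  0.0493] tw [-0.054 -0.005 -0.002] dist 89
tr [-0.0008  0.0771  0.1162] tw [-0.054 -0.005 -0.002] dist 139
tr [-0.0008  0.1091  0.1145] tw [-0.054 -0.005 -0.002] dist 158
```

Emit:
send_rows(
  moves=[
    {"gripper": 0,"translation": [0,0.04,0.03],"twist": [-0.054,-0.005,-0.002]},
    {"gripper": 0,"translation": [0,0.0735,0.049],"twist": [-0.054,-0.005,-0.002]},
    {"gripper": 0,"translation": [-0.0005,0.076,0.085],"twist": [-0.054,-0.005,-0.002]},
    {"gripper": 0,"translation": [-0.001,0.077,0.116],"twist": [-0.054,-0.005,-0.002]},
    {"gripper": 0,"translation": [-0.001,0.077,0.116],"twist": [-0.054,-0.005,-0.002]},
    {"gripper": 0,"translation": [-0.001,0.09,0.116],"twist": [-0.054,-0.005,-0.002]},
    {"gripper": 0,"translation": [-0.001,0.1,0.115],"twist": [-0.054,-0.005,-0.002]},
    {"gripper": 0,"translation": [-0.001,0.108,0.115],"twist": [-0.054,-0.005,-0.002]},
    {"gripper": 0,"translation": [-0.001,0.108,0.115],"twist": [-0.054,-0.005,-0.002]},
  ],
)

```text
clock: 27.75
tcp_pos: [545.2, -90.3, 43.1]
tool_rot: [2.147, 2.292, 0.001]
contact_force: [0.1, 0.3, -0.6]
width: -0.0
```

Run:
```python
from go import *
show(); to((*W(34,0),43,.064))
```

```text
t 27.75 tcp [545.2 -90.3  43.1] st [32.2 -0.1] yaw 0.065 F [ 0.1  0.3 -0.6] w -0.0 q [-0.36  0.51  0.57  1.96 -0.39  0.78  0.5 ]
tr [0.0001 0.0018 0.0001] tw [0.001 0.    0.001] dist 2
```

Emit:
send_rows(
  moves=[
    {"gripper": 0,"translation": [0,0.001,0],"twist": [0,0,0]},
    {"gripper": 0,"translation": [0,0.002,0],"twist": [0,0,0]},
    {"gripper": 0,"translation": [0,0.002,0],"twist": [0,0,0]},
  ],
)

```text
clock: 28.12
tcp_pos: [547.1, -90.1, 43.2]
tool_rot: [2.148, 2.292, 0.001]
contact_force: [-0.0, -0.1, 0.1]
width: 0.002
```

Emit:
send_rows(
  moves=[
    {"gripper": 0,"translation": [0,0.001,0],"twist": [0,0,0]},
    {"gripper": 0,"translation": [0,0.0015,0],"twist": [0,0,0]},
    {"gripper": 0,"translation": [0,0.0015,0],"twist": [0,0,0]},
  ],
)

```text
clock: 28.5
tcp_pos: [548.6, -90.0, 43.1]
tool_rot: [2.148, 2.292, 0.001]
contact_force: [0.6, 0.4, -0.2]
width: -0.001
```

Emit:
send_rows(
  moves=[
    {"gripper": 0,"translation": [0,0.001,0],"twist": [0,0,0]},
    {"gripper": 0,"translation": [0,0.0015,0],"twist": [0,0,0]},
    {"gripper": 0,"translation": [0,0.0015,0],"twist": [0,0,0]},
  ],
)

```text
clock: 28.88
tcp_pos: [549.4, -90.0, 43.0]
tool_rot: [-2.148, -2.292, -0.0]
contact_force: [-2.5, -0.8, 1.9]
width: 0.002
```

Run:
```python
from go import *
show()
```

```text
t 28.88 tcp [549.4 -90.   43. ] st [36.3 -0.2] yaw 0.065 F [-2.5 -0.8  1.9] w 0.002 q [-0.36  0.52  0.57  1.95 -0.39  0.79  0.5 ]
```

Emit:
send_rows(
  moves=[
    {"gripper": 0,"translation": [0,-0.001,0],"twist": [0,0,0]},
    {"gripper": 0,"translation": [0,-0.004,0],"twist": [0,0,0]},
    {"gripper": 0,"translation": [0,-0.015,0],"twist": [0,0,0]},
    {"gripper": 0,"translation": [0,-0.04,-0.02],"twist": [0,0,0]},
    {"gripper": 0,"translation": [0,-0.05,-0.08],"twist": [0,0,0]},
    {"gripper": 0,"translation": [0,-0.06,-0.14],"twist": [0,0,0]},
    {"gripper": 0,"translation": [0.08,-0.06,-0.14],"twist": [0,0,0]},
    {"gripper": 0,"translation": [0.12,-0.08,-0.14],"twist": [0,0,0]},
    {"gripper": 0,"translation": [0.12,-0.08,-0.14],"twist": [0,0,0]},
  ],
)

```text
clock: 30.0
tcp_pos: [459.5, 29.4, 182.6]
tool_rot: [-2.135, -2.3, -0.001]
contact_force: [1.0, -0.3, -1.0]
width: 0.003
```

Run:
```python
from go import *
show()
from h import *
S=cam("scene");crop(S,250,180,340,250,8,"s24");crop(S,160,120,380,290,3,"s25")
```

```text
t 30.0 tcp [459.5  29.4 182.6] st [-45.7 124.8] yaw 0.074 F [ 1.  -0.3 -1. ] w 0.003 q [-0.76  0.13  0.65  2.04 -0.09  1.    0.02]
```

View pics/s24.png

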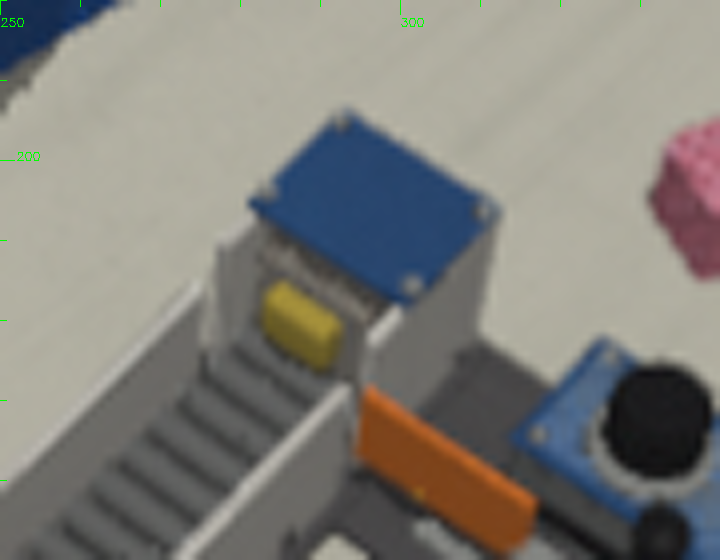

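View pics/s25.png

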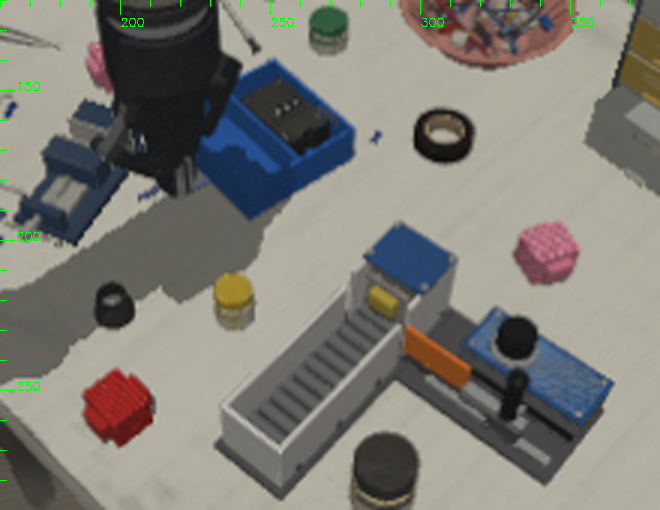

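The transformer sits square and upright in the bay, with its coil end at crop pixel (302,325), the same as before the retouch. The gate is open. The jar (233,300), loupe (113,305), pot (385,470) and black case (285,110) have not moved, and the arm is clear of everything.

Run:
```python
from plant import *
print(hand_in()); print(state()["clock"])
```

```text
the job is handed in; nothing more can be done
None
the job is handed in; nothing more can be done
```

The transformer is loaded: it stands upright in the bay, coil ends along the trough, fully home against the far end. I handed in at about 30 s of the 72 s.

- **Gate:** It stopped short at about 11 mm, so it was locked. I turned the knob about 90°, then pushed the gate fully open. It stopped firmly at about 58 mm with about 8 N on it.
- **Transformer:** I lifted it from the tray by its core and set it down on clear bench. There I regripped it by the coil ends, lowered it onto the rollers, and pushed it home with closed fingers.
- **Home check:** It stopped solidly, not moving under 18 N. A second, gentle touch met it at the same place (2.5 N), so it had not sprung back.
- **Disagreement:** The top camera puts the near coil end at station x of about 53 mm, where 52 mm is home. The scene camera reads 55–59 mm, deeper than is possible, so I put that down to reading the coil's edges in the picture. The touch checks agree with the top camera.
- **Other objects:** By eye in the last pictures, the jars, loupe and black case were undisturbed. The arm was clear of everything.

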